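# Load-test a small battery with the tester's hold-to-run key switch

## Robot

A 6-joint arm with a two-finger parallel gripper is mounted at the origin on the work surface. World frame = base frame: x ahead of the robot, y to its left, z up, the work surface at z = 0. Lengths are in m, angles in rad, forces in N, time in s.
With the tool pointing down it reaches from about 0.3 to 0.875 m from the base axis. Payload 6.4 kg.
Tool frame: the origin (TCP) lies between the finger pads; the fingertips stand manip.tip_reach ahead of it and the grasp point (between the pads) lies 8 mm behind it (manip.tip_reach is the distance from the TCP to the fingertips, in m); x points along the fingers, z is the direction in which the jaws open and shut, and the axes are right-handed (so a half turn about x gives the same grasp; the last joint's range is limited). The gripper opens to 85 mm and grips with 20 to 120 N. Pads are 22 mm wide; open, the fingers measure 114 mm over their backs; the gripper's body (76 mm by 85 mm) begins 54 mm behind the grasp point. The pads swing forward as they close: fully open they stand 13 mm farther back than shut.
Start: joints at [-1.551, 0.181, 1.607, -0, 1.354, -0.206], TCP at [0.129, -0.56, 0.242] pointing down, gripper open.
Joint ranges: [-2.99, 2.99], [-0.89, 2.07], [0.3, 2.58], [-1.14, 4.28], [0, 2.63], [-3.12, 3.12]. Speed limits (rad/s): [2.57, 2.57, 3.01, 3.14, 3.14, 3.14].

## Interface

Orientations are given as a unit quaternion [x, y, z, w].
In Python, from cell import manip gives the robot as it stands.
- The arm moves only by the tool drive_tool, never from a script. Its arguments are lists of equal length, an entry for each row: "gripper": the gripper's target within -1 to 1 (shut at 1, half-way at 0, fully open at -1); "travel": the shift along the tool's x, y, z in units of 100 mm (1.0 is 100 mm), a list of three; "twist": the turn about the tool's x in units of 90 degrees (1.0 is 90 degrees). In form: {"gripper": [gripper, ...], "travel": [[tx, ty, tz], ...], "twist": [twist, ...]}. A call has exactly 8 rows; each row is the pose to reach, as a shift and turn from the pose commanded when the call began, along the tool's axes at that moment; what a row does not reach only later rows make up. A row lasts 1/8 s, in which the tool goes at most 62.5 mm and 10.7 degrees, less where a joint would pass 70% of its speed; a pose out of reach is approached as far as the arm can. A call with a number of a shift or a turn outside -1 to 1 is refused whole. A call with a gripper value outside its range is refused whole. The fingers move at their own pace and stop on an object; "force" is the grip in N (left out, the last holds). Time passes only in rows, so rows that repeat a pose let the fingers close, or fill a call up. It gives the time, the measured TCP pose, the force and the opening at its end, in the units of the state.
- manip.observe(): the state, without advancing time (a new reading comes with each control period).
- manip.camera(name): name is "scene" or "top" or "wrist"; returns the picture (420x560x3 uint8, red, green, blue); there is no depth.
- manip.calibration(name): a dict with "fov_y" (degrees; the focal length in pixels is half the picture's height over the tangent of half this angle, whatever the lens; pixels are square), "cx", "cy" (the principal point, pixels), "dist_coeffs" ([k1, k2, p1, p2, k3] as OpenCV has them; the pictures are not rectified), "R" (3x3) and "t" (3): a world point X has camera coordinates R X + t. Camera axes: x right, y down, z forward; pixel columns grow to the right and rows downward; lengths in m; the calibration is good to about 2 mm. A picture is of the moment at which its call begins: read the wrist's pose just before it. calibration takes no time and is no camera call; for the wrist camera it gives the pose at the moment of the call.
- manip.close_job(): hands the job in, once; it reports no verdict.
Trained networks look in the newest picture that a camera, given by its name, has taken for a name from the list of things; names that differ only in an ending like _2 or _b are one class to them, and where a whole thing is asked for, a point or a joint stands for the part that bears it (a point fixed in the world has none). Each returns a list of dicts, best first, with "p" (0 to 1); they miss things now and then, are a little off and sometimes report something else, mostly with a low value. They report only what shows in the picture. A call takes as long as a camera call.
- manip.search_frame(label, camera): "point" ([column, row] in pixels, amid what is visible of it).
The state is a dict: "time": time; "joints": joint angles; "qvel": joint speeds; "joint_torque": joint torques, N m; "eef_pos": TCP position; "orientation": TCP orientation; "wrist_force": force on the tool from outside, world axes, zero at the start; "moment": the same for the moment, N m; "finger_gap": finger opening in m.
Only numpy, scipy, OpenCV 4.12 (cv2) and the standard library are available. Lean on these libraries where they do the work, as an engineer would, in place of code of your own. Each camera call takes 0.05 s, during which the arm holds its last target.

## Task

Load-test the small battery: slide it along the bench, without lifting it, into the tester's lane until its terminal end is fully home against the contact block. Then take the key from the wooden tool block, push it fully into the tester's key switch (the pins are sticky, so wiggle it a little if it hangs up), turn it a quarter turn clockwise to its stop and finish while still gripping it there, because the switch springs back and the test runs only while the key is held. Leave everything else on the bench where it is.

Things in the scene. Friction and masses are not known exactly. Their poses are not given: they have to be found in the camera images.
- battery: The battery to test: black brick 97 mm long (its x), 43 wide (its y), 52 high, with two 8 mm brass tabs standing on top at its terminal end (+x end); 0.55 kg, standing loose on the bench. Origin: centre of its underside.
- battery_terminals (a point): Lower edge of the battery's terminal end face, middle of its width: 48.5 mm along +x from the battery's origin.
- tester: Battery tester, fixed to the bench: grey flat-topped console, 160 mm deep (its x from -75 to +85), 190 wide (its y from 0 to +190), 70 high, with a square meter (top at 76) and the key switch on its deck. Along its front (-x side) runs the battery lane, open towards -y, with the contact block at its +y end. Origin: on the bench, x and y as said.
- lane_entry (a point): Where the straight part of the battery lane begins: on the bench, mid-lane, at (-98.5, 0, 0) mm in the tester's frame. The lane is bare bench 47 mm wide between the console's front face and a steel rail 18 mm high and 4 thick (y from -20 to +105). Both edges flare outwards at the entry, rail from y = -20 to -57, console (18 mm high too) from y = 0 to -37, each 16 mm wider at its end.
- bay (a point): Where the battery's origin is when the battery is fully home: on the bench, in the lane, at (-98.5, 36.5, 0) mm in the tester's frame. There the battery's +x points along the tester's +y.
- contacts (a point): Middle of the contact block's face at bench level, where the battery's terminal end belongs: 48.5 mm beyond point bay along the tester's +y. The block is black, 64 mm high, 47 wide, with thin copper leaves reaching over the terminals.
- key: The key, upright in a slot of the tool block, 30 g. Black moulded head 30 mm wide (its x), 10 thick (its y), 42 high, its lowest 8 mm only 22 wide; below it a flat notched steel blade 12 wide (x), 4 thick, 28 long, its end tapering to 6.4 by 2. Origin: where head and blade meet, at the block's top; z up through the head. Pinch the head across its thickness, fingertips above what is under it.
- lock (a point): Mouth of the key switch: centre of its round steel plug's face (28 mm across), 8 mm above the deck, at (-15, 105, 78) mm in the tester's frame; axis vertical. Keyway 13 by 5 mm with a 2 mm bevelled mouth; at rest its long side lies along the tester's x, and the key fits either way round. Fully home, the key's origin is at this point, the head on the face.
- plug (a joint): Turn of the key switch's plug, rad: 0 at rest, growing clockwise seen from above, stop at 1.57. A spring turns it back (0.02 N m at rest, 0.08 at the stop). The key turns up to 0.2 rad farther than the plug (slack). Three sticky spring pins stand into the keyway at 9, 14 and 19 mm depth; they drop into notches of the blade, and pushing it past them takes 5 to 15 N.
- tool_block: Wooden block 140 mm (its x) by 60 by 45 high, fixed on the bench, origin under its centre. The key's slot is at x = -45, y = 0, its long side along the block's x; two short screwdriver handles (round, up to 110 mm above the bench) stand at x = +35 and a steel punch at x = +60.
- large_battery: Bystander: a larger black battery, 90 by 70 by 100 high, origin under its centre.
- wrench: Bystander: a steel spanner lying flat, 180 long (x), 38 wide, 8 thick.
- socket: Bystander: a steel deep socket standing upright, 33 across, 50 high.
- spray_can: Bystander: a spray can standing upright, 62 across, 178 high.
- tape_roll: Bystander: a roll of grey tape lying flat, 76 across, 22 high.
- grease_jar: Bystander: a jar with a black cap, 60 across, 55 high.
- padlock: Bystander: a brass padlock lying flat, 44 (x) by 40 by 18 with its shackle towards its +x.

How it is judged:
By the outcome, as a careful person would: the job done as asked, in the order asked, and still so for the second after the job is handed in, while the arm keeps its last pose, push and grip.
It also fails if it takes over 72 s, if anything falls off the work surface, if the arm or the gripper's body presses on something with over 40 N, if the wrist force passes 120 N, or if a joint passes its speed limit or range.

## Working session

There is one attempt and no reset: what is moved stays moved. The work goes in short steps, Python scripts to look and compute and a tool call to move; the robot and the scene stay as the last step left them, time stands still between calls to the robot, and variables do not carry over. Pictures are saved under pics/ and viewed, and the job is handed in when it is done.

Besides the shell and the picture viewer there is one more tool, called after "Request:" as name(argument=value, ...), one argument or row to a line, values as JSON. drive_tool: Moves the arm, as the interface text tells. Its arguments: {"type":"object","properties":{"gripper":{"type":"array","items":{"type":"number"}},"travel":{"type":"array","items":{"type":"array","items":{"type":"number"}}},"twist":{"type":"array","items":{"type":"number"}},"force":{"type":"number"}},"required":["gripper","travel","twist"]}

```bash
ls; mkdir -p pics; python3 - <<'E'
from cell import manip
import cv2
print(manip.tip_reach, manip.observe())
for n in ["scene","top","wrist"]:
    im=manip.camera(n); cv2.imwrite(f"pics/{n}0.png",im[:,:,::-1])
    c=manip.calibration(n); print(n,c)
E
```

```text
pics
0.011 {'time': 0.0, 'joints': array([-1.55127770e+00,  1.81540896e-01,  1.60802101e+00, -9.05470918e-06,
        1.35380750e+00, -2.06308910e-01]), 'qvel': array([-9.76917865e-05,  5.58920932e-04, -1.50225231e-03,  1.56698308e-03,
       -1.37835850e-03, -9.45813483e-04]), 'joint_torque': array([ 9.42825827e-04, -4.44873512e+01, -3.51330972e+01, -1.07788396e-04,
        9.01954772e-03,  2.18284561e-05]), 'eef_pos': array([ 0.12874849, -0.55984356,  0.24137794]), 'orientation': array([ 0.44095998,  0.55355645, -0.43999661,  0.55274998]), 'wrist_force': array([ 1.12516712,  0.21245349, -0.75162919]), 'moment': array([-0.04600673, -0.00177525, -0.04714112]), 'finger_gap': 0.08537878043953946}
scene {'fov_y': 46.76103538318266, 'cx': 272.94426711197497, 'cy': 208.38002822596158, 'dist_coeffs': array([-0.15027243,  0.        ,  0.        ,  0.        ,  0.        ]), 'R': array([[ 0.41908959,  0.90792217, -0.00642242],
       [ 0.5744962 , -0.27064708, -0.77246636],
       [-0.70307754,  0.32004295, -0.63502321]]), 't': array([-0.17992203, -0.25860033,  1.53274319])}
top {'fov_y': 57.37075816026423, 'cx': 285.9488164424759, 'cy': 209.47612026289417, 'dist_coeffs': array([-0.01609828,  0.        ,  0.        ,  0.        ,  0.        ]), 'R': array([[ 0.01473763, -0.99955902, -0.02577937],
       [-0.99637718, -0.01252127, -0.08411737],
       [ 0.08375748,  0.02692566, -0.99612233]]), 't': array([-0.04154267,  0.49348926,  1.11413184])}
wrist {'fov_y': 61.72457997001743, 'cx': 280.43944477093055, 'cy': 212.72174279236927, 'dist_coeffs': array([-0.05095136,  0.        ,  0.        ,  0.        ,  0.        ]), 'R': array([[ 2.24639740e-01, -9.74441557e-01, -7.99732193e-04],
       [-9.22447572e-01, -2.12917835e-01,  3.22112516e-01],
       [-3.14050098e-01, -7.16215606e-02, -9.46701055e-01]]), 't': array([-0.57447297, -0.04310981,  0.38048599])}
```

View pics/top0.png

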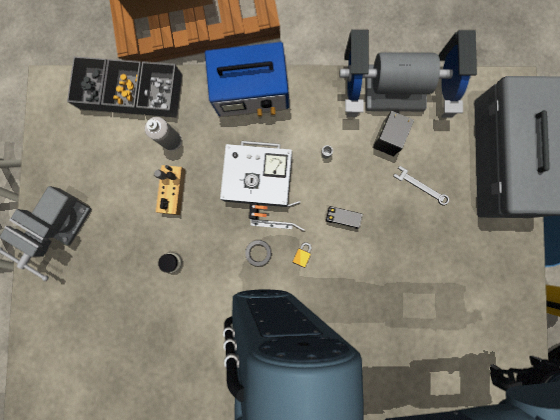

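View pics/scene0.png

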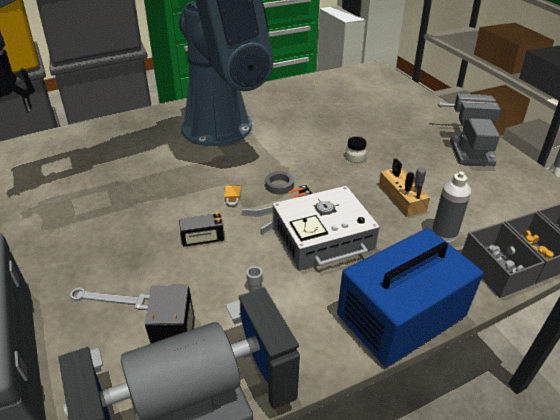

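View pics/wrist0.png

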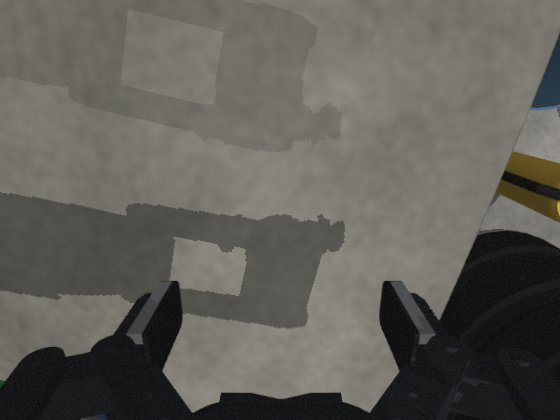

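```bash
cat > h.py <<'E'
import numpy as np, cv2
from cell import manip
def K(c):
    f=210/np.tan(np.radians(c['fov_y'])/2)
    return np.array([[f,0,c['cx']],[0,f,c['cy']],[0,0,1.]])
def proj(P,c):
    P=np.atleast_2d(np.array(P,float))
    rv=cv2.Rodrigues(np.array(c['R']))[0]
    return cv2.projectPoints(P,rv,np.array(c['t'],float),K(c),np.array(c['dist_coeffs']))[0][:,0]
def back(uv,z,c):
    u=cv2.undistortPoints(np.array(uv,float).reshape(-1,1,2),K(c),np.array(c['dist_coeffs']))[:,0]
    R=np.array(c['R']);C=-R.T@np.array(c['t'])
    d=np.c_[u,np.ones(len(u))]@R
    s=(z-C[2])/d[:,2]
    return C+d*s[:,None]
def crop(im,x0,y0,x1,y1,k,name):
    cv2.imwrite(name,cv2.resize(im[y0:y1,x0:x1,::-1],None,fx=k,fy=k,interpolation=cv2.INTER_CUBIC))
E
python3 - <<'E'
from h import *
im=cv2.imread('pics/top0.png')[:,:,::-1]
crop(im,205,130,375,255,4.6,'pics/topA.png')
crop(im,140,110,200,280,3.5,'pics/topB.png')
im=cv2.imread('pics/scene0.png')[:,:,::-1]
crop(im,170,140,440,280,2.9,'pics/scA.png')
for l in ['battery','tester','key','lock','tool_block','battery_terminals','contacts']:
  for cam in ['top','scene']:
    print(l,cam,[(np.round(d['point']),round(d['p'],2)) for d in manip.search_frame(l,cam)][:2])
E
```

```text
battery top [(array([344., 219.]), 0.89)]
battery scene []
tester top [(array([256., 182.]), 0.85)]
tester scene [(array([322., 224.]), 0.78), (array([167., 313.]), 0.48)]
key top [(array([165., 200.]), 0.58)]
key scene []
lock top [(array([258., 177.]), 0.59)]
lock scene [(array([319., 225.]), 0.88)]
tool_block top [(array([170., 186.]), 0.56)]
tool_block scene [(array([407., 188.]), 0.84), (array([319., 227.]), 0.48)]
battery_terminals top [(array([341., 223.]), 0.9)]
battery_terminals scene [(array([201., 231.]), 0.61), (array([257., 280.]), 0.6)]
contacts top [(array([258., 174.]), 0.8)]
contacts scene [(array([320., 226.]), 0.6), (array([109., 297.]), 0.43)]
```

View pics/topA.png

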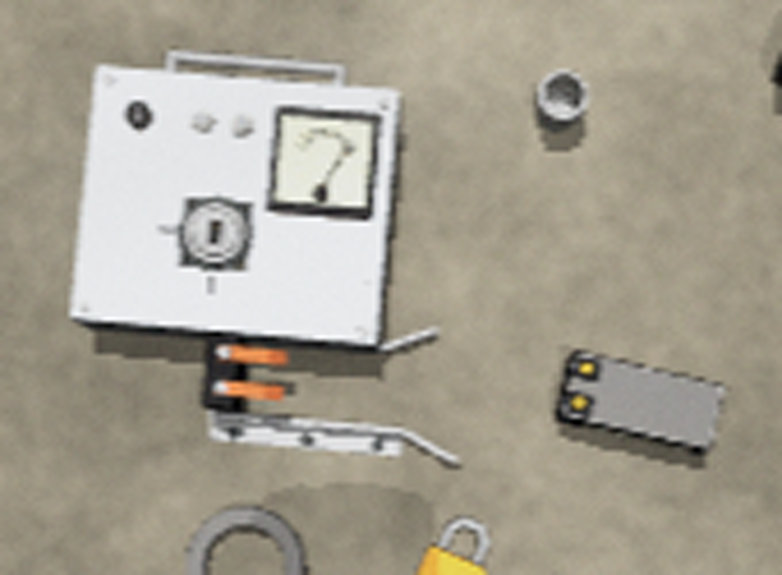

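View pics/topB.png

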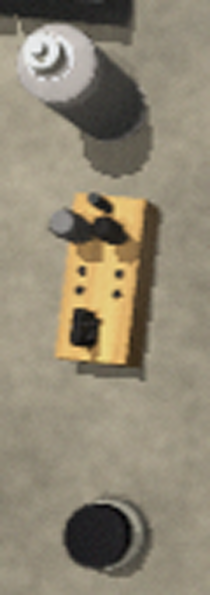

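View pics/scA.png

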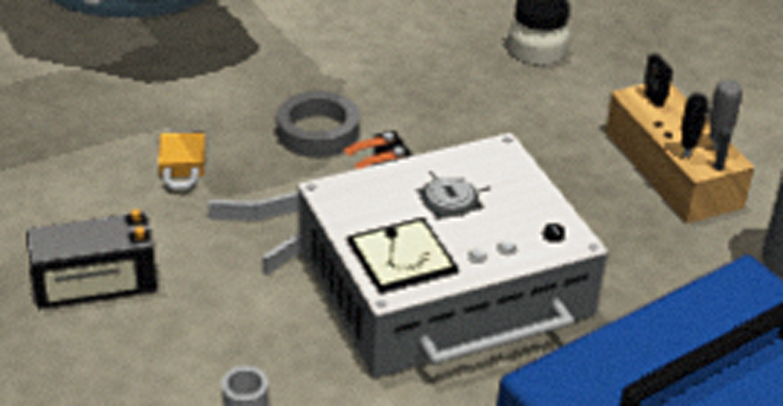

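```bash
cat >> h.py <<'E'
from scipy.optimize import least_squares
def fit(pts,x0):
    # pts list of (calib, local pts Nx3 (m), uv Nx2)
    def f(p):
        r=[]
        for c,L,uv in pts:
            L=np.array(L,float); cs,sn=np.cos(p[2]),np.sin(p[2])
            W=np.c_[p[0]+cs*L[:,0]-sn*L[:,1],p[1]+sn*L[:,0]+cs*L[:,1],L[:,2]]
            r.append((proj(W,c)-np.array(uv)).ravel())
        return np.concatenate(r)
    s=least_squares(f,x0,loss='soft_l1'); return s.x,f(s.x).reshape(-1,2)
def tw(p,L):
    L=np.atleast_2d(np.array(L,float)); cs,sn=np.cos(p[2]),np.sin(p[2])
    return np.c_[p[0]+cs*L[:,0]-sn*L[:,1],p[1]+sn*L[:,0]+cs*L[:,1],L[:,2]]
E
python3 - <<'E'
from h import *
np.set_printoptions(precision=4,suppress=True)
ct=manip.calibration('top');cs=manip.calibration('scene')
T=lambda a:np.array(a)/4.6+[205,130]-.4
S=lambda a:np.array(a)/2.9+[170,140]-.35
d=.07
Lt=[(.085,.19,d),(.085,0,d),(-.075,0,d),(-.075,.19,d),(-.015,.105,.078)]
uvt=T([(98,66),(400,90),(383,348),(72,320),(215,232)])
Ls=[(-.075,0,d),(-.075,.19,d),(.085,.19,d),(.085,0,d),(-.015,.105,.078)]
uvs=S([(300,185),(510,135),(607,247),(375,315),(450,190)])
x0=back([uvt[4]],.078,ct)[0]
x0=[x0[0],x0[1]-.1,-.1]
for P in ([(ct,Lt,uvt)],[(cs,Ls,uvs)],[(ct,Lt,uvt),(cs,Ls,uvs)]):
    p,r=fit(P,x0);print('tester',p);print(r.round(1).tolist())
for n,l in dict(entry=(-.0985,0,0),bay=(-.0985,.0365,0),contacts=(-.0985,.085,0),lock=(-.015,.105,.078)).items(): print(n,tw(p,l))
h=.052
Lb=[(.0485,-.0215,h),(-.0485,-.0215,h),(-.0485,.0215,h),(.0485,.0215,h)]
uvb=T([(578,350),(725,385),(707,450),(558,412)])
pb,r=fit([(ct,Lb,uvb)],[.5,-.05,1.5]);print('batt',pb,r.round(1).tolist())
k=np.array([[(70+ 30)/2+0,0]])
B=lambda a:np.array(a)/3.5+[140,110]-.35
key=B([(85,325)]);print('key top',back(key,.087,ct))
blk=B([(72,192),(155,200),(131,364),(54,357)])
Lk=[(.07,.03,.045),(.07,-.03,.045),(-.07,-.03,.045),(-.07,.03,.045)]
x=back([blk.mean(0)],.045,ct)[0]
uks=S([(610,93),(650,78),(752,172),(688,205)])
Lks=[(-.07,-.03,.045),(-.07,.03,.045),(.07,.03,.045),(.07,-.03,.045)]
pk,r=fit([(ct,Lk,blk)],[x[0],x[1],-.1]);print('block',pk,r.round(1).tolist())
print('slot',tw(pk,(-.045,0,.045)))
E
```

```text
tester [ 0.5783 -0.044  -0.0707]
[[0.1, 0.2], [0.1, 0.1], [-0.9, -0.6], [0.2, -0.0], [0.4, 0.3]]
tester [ 0.5804 -0.0419 -0.0709]
[[-0.9, -0.4], [0.1, -0.9], [0.1, 1.3], [0.5, -0.1], [-0.0, 0.1]]
tester [ 0.5795 -0.0426 -0.0701]
[[-0.4, -0.2], [-0.4, -0.3], [-1.4, -1.0], [-0.3, -0.4], [-0.1, -0.1], [-1.4, -0.5], [-0.4, -1.0], [-0.4, 1.1], [-0.0, -0.3], [-0.5, -0.0]]
entry [[ 0.4813 -0.0357  0.    ]]
bay [[0.4838 0.0007 0.    ]]
contacts [[0.4872 0.0491 0.    ]]
lock [[0.5719 0.0632 0.078 ]]
batt [ 0.4738 -0.2022  1.3308] [[-0.8, -0.8], [0.2, 0.0], [0.6, 0.5], [-0.1, 0.2]]
key top [[0.5038 0.307  0.087 ]]
block [ 0.5478  0.3081 -0.0865] [[1.9, 0.1], [-1.8, -0.3], [-0.9, 0.1], [0.9, 0.1]]
slot [[0.503 0.312 0.045]]
```

```bash
cat >> h.py <<'E'
from scipy.spatial.transform import Rotation as Ro
np.set_printoptions(precision=4,suppress=True)
def tool(o=None):
    o=o or manip.observe()
    R=Ro.from_quat(o['orientation']).as_matrix()
    return np.array(o['eef_pos']),R
def goal(x,y,z,zang=None):
    """print total shift in tool units & twist so that tool z points at world yaw zang (mod pi)"""
    o=manip.observe();p,R=tool(o)
    d=R.T@(np.array([x,y,z])-p)/.1
    zy=np.arctan2(R[1,2],R[0,2])
    print('t',round(o['time'],2),'tcp',p,'zyaw',round(zy,4),'down',R[:,0].round(3),'gap',round(o['finger_gap'],4),'F',o['wrist_force'].round(1),'M',o['moment'].round(2))
    print('  travel',d.round(3))
    if zang is not None:
        a=(zang-zy+np.pi/2)%np.pi-np.pi/2
        # turn about tool x (down): world yaw change is -angle
        s=np.sign(R[2,0]); print('  twist',round(a*s/(np.pi/2),4),'j6',o['joints'][5].round(3))
E
python3 - <<'E'
from h import *
p,R=tool();print(R)
c=manip.calibration('wrist');print('cam pos',-c['R'].T@c['t'],'in tool',R.T@(-c['R'].T@c['t']-p))
goal(.46,-.27,.15,1.331-np.pi/2)
E
```

```text
[[ 0.      0.9746  0.2239]
 [-0.      0.2239 -0.9746]
 [-1.      0.      0.    ]]
cam pos [ 0.2088 -0.542   0.3743] in tool [-0.132   0.0821 -0.0001]
t 0.85 tcp [ 0.1288 -0.5604  0.2423] zyaw -1.345 down [ 0. -0. -1.] gap 0.0856 F [ 0.6 -0.4 -0.3] M [-0.01 -0.02  0.01]
  travel [ 0.923  3.879 -2.089]
  twist -0.7036 j6 -0.206
```

Request:
drive_tool(
  gripper=[-1,-1,-1,-1,-1,-1,-1,-1],
  travel=[
    [0,0.15,-0.1],
    [0,0.3,-0.2],
    [0,0.45,-0.35],
    [0,0.6,-0.5],
    [0,0.75,-0.65],
    [0,0.9,-0.8],
    [0,1,-0.9],
    [0,1,-1],
  ],
  twist=[-0.09,-0.18,-0.27,-0.36,-0.45,-0.54,-0.63,-0.7],
)

```text
time: 1.85
eef_pos: [0.2044, -0.44, 0.2424]
orientation: [0.085, 0.702, -0.085, 0.702]
wrist_force: [-0.8, 0.0, -0.3]
finger_gap: 0.0854
```

```bash
python3 - <<'E'
from h import *
goal(.44,-.31,.2,1.331-np.pi/2)
E
```

```text
t 1.85 tcp [ 0.2044 -0.44    0.2424] zyaw -0.2404 down [ 0. -0. -1.] gap 0.0854 F [-0.8  0.  -0.3] M [-0.04  0.04 -0.02]
  travel [0.424 1.824 1.979]
  twist -0.0004 j6 -1.141
```

Request:
drive_tool(
  gripper=[-1,-1,-1,-1,-1,-1,-1,-1],
  travel=[
    [0.1,0.2,0.2],
    [0.2,0.4,0.4],
    [0.3,0.6,0.6],
    [0.4,0.8,0.8],
    [0.4,1,1],
    [0.4,1,1],
    [0.4,1,1],
    [0.4,1,1],
  ],
  twist=[0,0,0,0,0,0,0,0],
)

```text
time: 2.85
eef_pos: [0.3245, -0.3684, 0.2024]
orientation: [0.087, 0.702, -0.087, 0.702]
wrist_force: [-0.2, -0.2, 0.6]
finger_gap: 0.0853
```

Request:
drive_tool(
  gripper=[-1,-1,-1,-1,-1,-1,-1,-1],
  travel=[
    [0,0.2,0.2],
    [0,0.4,0.4],
    [0,0.6,0.6],
    [0,0.8,0.8],
    [0,0.8,1],
    [0,0.8,1],
    [0,0.8,1],
    [0,0.8,1],
  ],
  twist=[0,0,0,0,0,0,0,0],
)

```text
time: 3.85
eef_pos: [0.4407, -0.3148, 0.2022]
orientation: [0.087, 0.702, -0.087, 0.702]
wrist_force: [-0.2, -0.3, 0.0]
finger_gap: 0.0853
```

```bash
python3 - <<'E'
from h import *
goal(.44,-.31,.2,1.331-np.pi/2)
c=manip.calibration('wrist');im=manip.camera('wrist')
cv2.imwrite('pics/w1.png',im[:,:,::-1]);import pickle;pickle.dump(c,open('w1.pkl','wb'))
E
```

```text
t 3.85 tcp [ 0.4407 -0.3148  0.2022] zyaw -0.2465 down [-0.  0. -1.] gap 0.0853 F [-0.2 -0.3  0. ] M [ 0.01 -0.06  0.04]
  travel [ 0.022  0.045 -0.019]
  twist -0.0043 j6 -0.593
```

View pics/w1.png

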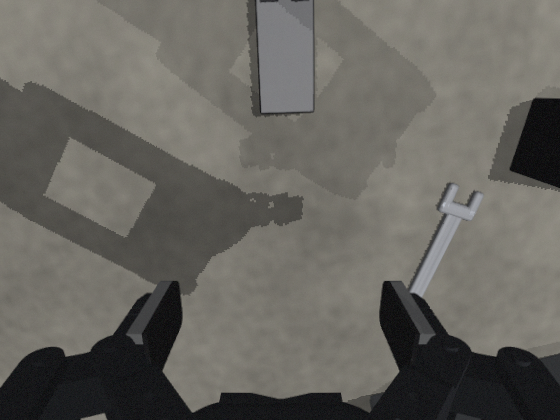

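```bash
python3 - <<'E'
from h import *
import pickle
c=pickle.load(open('w1.pkl','rb'))
P=back([(260,112),(315,111),(256.5,5),(313,5)],.052,c);print(P)
m=(P[0]+P[1])/2; f=(P[2]+P[3])/2
a=np.arctan2(*(f-m)[1::-1]);print('width',np.linalg.norm(P[0]-P[1]),'yaw',a,'origin',m[:2]+.0485*np.array([np.cos(a),np.sin(a)]))
d=P[1]-P[0];print('yaw from rear',np.arctan2(d[1],d[0])+np.pi/2)
E
```

```text
[[ 0.4414 -0.2438  0.052 ]
 [ 0.4829 -0.2534  0.052 ]
 [ 0.4583 -0.1708  0.052 ]
 [ 0.4976 -0.1807  0.052 ]]
width 0.0426809294776607 yaw 1.3569807545398909 origin [ 0.4724 -0.2012]
yaw from rear 1.3433368118851587
```

```bash
python3 - <<'E'
from h import *
goal(.4657,-.2327,.033,1.342-np.pi/2)
E
```

```text
t 3.9 tcp [ 0.4409 -0.3148  0.2023] zyaw -0.2464 down [-0.  0. -1.] gap 0.0855 F [-0.4 -0.9 -0.5] M [0.02 0.04 0.01]
  travel [1.693 0.856 0.041]
  twist -0.0112 j6 -0.593
```

Request:
drive_tool(
  gripper=[-1,-1,-1,-1,-1,-1,-1,-1],
  travel=[
    [0,0.3,0.04],
    [0.1,0.6,0.04],
    [0.2,0.86,0.04],
    [0.4,0.86,0.04],
    [0.6,0.86,0.04],
    [0.8,0.86,0.04],
    [0.9,0.86,0.04],
    [1,0.86,0.04],
  ],
  twist=[-0.01,-0.01,-0.01,-0.01,-0.01,-0.01,-0.01,-0.01],
)

```text
time: 4.9
eef_pos: [0.4664, -0.2324, 0.1023]
orientation: [0.081, 0.702, -0.081, 0.703]
wrist_force: [-0.2, 0.1, -0.3]
finger_gap: 0.0855
```

Request:
drive_tool(
  gripper=[-1,-1,-1,-1,1,1,1,1],
  travel=[
    [0.25,0,0],
    [0.45,0,0],
    [0.6,0,0],
    [0.69,0,0],
    [0.69,0,0],
    [0.69,0,0],
    [0.69,0,0],
    [0.69,0,0],
  ],
  twist=[0,0,0,0,0,0,0,0],
  force=30,
)

```text
time: 5.9
eef_pos: [0.4669, -0.2326, 0.0342]
orientation: [0.081, 0.702, -0.081, 0.703]
wrist_force: [-0.6, -0.3, 4.9]
finger_gap: 0.0425
```

```bash
python3 - <<'E'
from h import *
goal(.4657,-.2327,.033,1.342-np.pi/2)
im=manip.camera('wrist');cv2.imwrite('pics/w2.png',im[:,:,::-1])
E
```

```text
t 5.9 tcp [ 0.4669 -0.2326  0.0342] zyaw -0.2297 down [ 0.001 -0.001 -1.   ] gap 0.0425 F [-0.6 -0.3  4.9] M [ 0.01  0.23 -0.02]
  travel [ 0.012 -0.004 -0.011]
  twist -0.0005 j6 -0.46
```

View pics/w2.png

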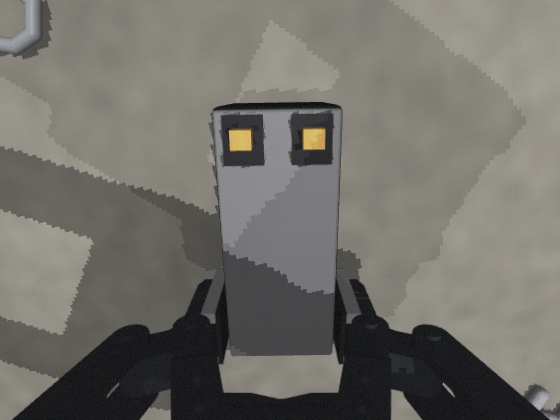

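```bash
cat >> h.py <<'E'
def batt(uv):
    c=manip.calibration('wrist');P=back(uv,.052,c)
    r=(P[0]+P[1])/2;f=(P[2]+P[3])/2;a=np.arctan2(f[1]-r[1],f[0]-r[0])
    p,R=tool();o=(r+f)/2
    print(P);print('len',np.linalg.norm(f-r),'yaw',a,'o',o,'rel',(R.T@(o-p)))
E
python3 - <<'E'
from h import *
batt([(230,355),(333,354),(214,110),(341,110)])
E
```

```text
[[ 0.4426 -0.2442  0.052 ]
 [ 0.4831 -0.2532  0.052 ]
 [ 0.4636 -0.152   0.052 ]
 [ 0.5024 -0.161   0.052 ]]
len 0.09435951506401788 yaw 1.3561578318422298 o [ 0.4729 -0.2026  0.052 ] rel [-0.0178  0.0306 -0.0009]
```

```bash
python3 - <<'E'
from h import *
goal(.4707,-.1863,.0342,-.0701)
E
```

```text
t 5.95 tcp [ 0.4669 -0.2326  0.0342] zyaw -0.2297 down [ 0.001 -0.001 -1.   ] gap 0.0424 F [-1.8  0.9  5.6] M [0.05 0.24 0.03]
  travel [-0.001  0.459 -0.068]
  twist -0.1016 j6 -0.46
```

Request:
drive_tool(
  gripper=[1,1,1,1,1,1,1,1],
  travel=[
    [0,0.06,-0.01],
    [0,0.12,-0.02],
    [0,0.19,-0.03],
    [0,0.26,-0.04],
    [0,0.33,-0.05],
    [0,0.4,-0.06],
    [0,0.46,-0.07],
    [0,0.46,-0.07],
  ],
  twist=[-0.01,-0.03,-0.045,-0.06,-0.075,-0.09,-0.102,-0.102],
)

```text
time: 6.95
eef_pos: [0.471, -0.1857, 0.0342]
orientation: [0.023, 0.706, -0.024, 0.707]
wrist_force: [1.0, -2.4, 7.6]
finger_gap: 0.0423
```

```bash
python3 - <<'E'
from h import *
goal(.4707,-.1863,.0342,-.0701)
im=manip.camera('wrist');cv2.imwrite('pics/w3.png',im[:,:,::-1])
im=manip.camera('top');crop(im,205,130,375,255,4.6,'pics/t3.png')
E
```

```text
t 6.95 tcp [ 0.471  -0.1857  0.0342] zyaw -0.0673 down [ 0.002 -0.001 -1.   ] gap 0.0423 F [ 1.  -2.4  7.6] M [-0.35 -0.09  0.15]
  travel [-0.    -0.006 -0.003]
  twist 0.0018 j6 -0.543
```

View pics/w3.png

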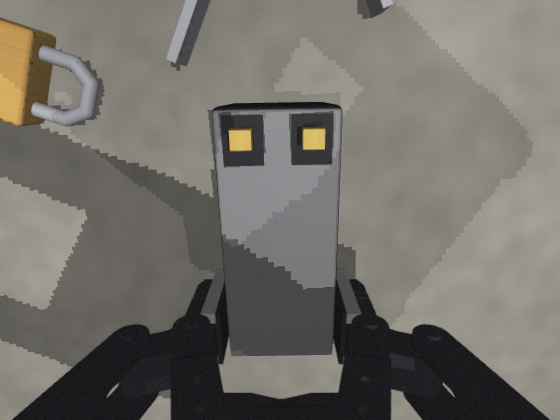

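View pics/t3.png

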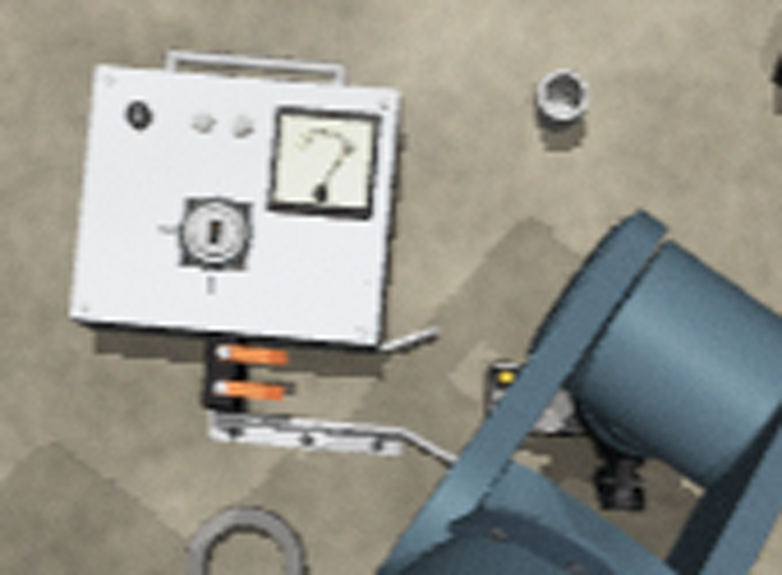

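```bash
python3 - <<'E'
from h import *
p=[.5795,-.0426,-.0701]
c=manip.calibration('wrist')
im=cv2.imread('pics/w3.png')
A=lambda x,y,z:(x/1000,y/1000,z/1000)
for z in (18,0):
  for L in [[A(-122,-20,z),A(-138,-57,z)],[A(-126,-20,z),A(-142,-57,z)],[A(-75,0,z),A(-59,-37,z)]]:
    u=proj(tw(p,L),c);print(z,u.round(1).tolist())
    cv2.line(im,tuple(u[0].round().astype(int).tolist()),tuple(u[1].round().astype(int).tolist()),(0,0,255) if z else (0,255,0),1)
cv2.imwrite('pics/w3b.png',cv2.resize(im[0:130,100:460],None,fx=2.2,fy=2.2))
E
```

```text
18 [[218.5, -41.1], [182.0, 65.8]]
18 [[207.6, -41.0], [172.0, 65.8]]
18 [[349.4, -103.0], [386.5, 10.8]]
0 [[225.7, -25.6], [192.8, 68.7]]
0 [[216.1, -25.5], [183.8, 68.8]]
0 [[341.2, -80.0], [374.5, 20.1]]
```

View pics/w3b.png

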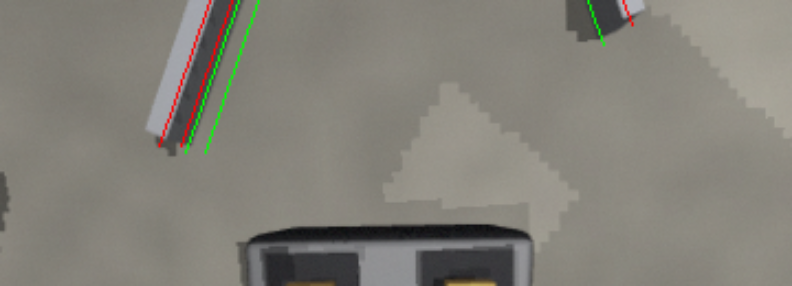

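Request:
drive_tool(
  gripper=[1,1,1,1,1,1,1,1],
  travel=[
    [0,0.06,0],
    [0,0.12,0],
    [0,0.18,0],
    [0,0.24,0],
    [0,0.3,0],
    [0,0.36,0],
    [0,0.4,0],
    [0,0.4,0],
  ],
  twist=[0,0,0,0,0,0,0,0],
)

```text
time: 8.05
eef_pos: [0.4737, -0.146, 0.0342]
orientation: [0.023, 0.706, -0.024, 0.707]
wrist_force: [0.3, -3.2, 7.6]
finger_gap: 0.0425
```

```bash
python3 - <<'E'
from h import *
goal(.4707,-.1863,.0342,-.0701)
p=[.5795,-.0426,-.0701]
c=manip.calibration('wrist')
im=manip.camera('wrist');cv2.imwrite('pics/w4.png',im[:,:,::-1]);im=im[:,:,::-1].copy()
A=lambda x,y,z:(x/1000,y/1000,z/1000)
i2=im.copy()
for z in (18,0):
  for L in [[A(-122,-20,z),A(-138,-57,z)],[A(-126,-20,z),A(-142,-57,z)],[A(-122,-20,z),A(-122,20,z)],[A(-75,0,z),A(-59,-37,z)],[A(-75,0,z),A(-75,30,z)]]:
    u=proj(tw(p,L),c)
    cv2.line(i2,tuple(u[0].round().astype(int).tolist()),tuple(u[1].round().astype(int).tolist()),(0,0,255) if z else (0,255,0),1)
cv2.imwrite('pics/w4b.png',np.vstack([cv2.resize(x[0:140,100:460],None,fx=2.2,fy=2) for x in (im,i2)]))
E
```

```text
t 8.05 tcp [ 0.4737 -0.146   0.0342] zyaw -0.0677 down [ 0.002 -0.001 -1.   ] gap 0.0425 F [ 0.3 -3.2  7.6] M [-0.52  0.08  0.  ]
  travel [ 0.    -0.404 -0.003]
  twist 0.0015 j6 -0.471
```

View pics/w4b.png

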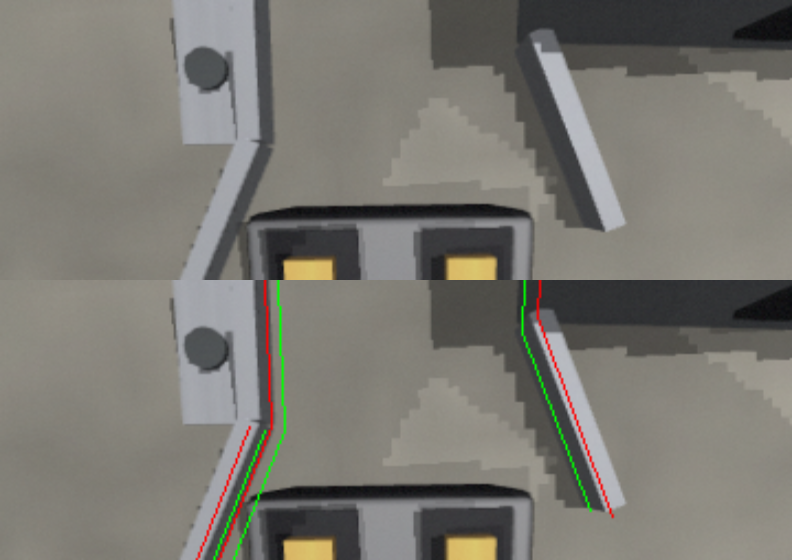

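```bash
python3 - <<'E'
from h import *
c=manip.calibration('wrist')
Tp=np.array([.5795,-.0426]);R2=np.array([[np.cos(-.0701),-np.sin(-.0701)],[np.sin(-.0701),np.cos(-.0701)]])
f=lambda uv,z:((back(uv,z,c)[:,:2]-Tp)@R2*1000).round(1).tolist()
X=lambda a:[(100+u/2.2,v/2) for u,v in a]
print('rail inner top',f(X([(260,145),(252,5)]),.018))
print('console inner top',f(X([(530,37),(605,230)]),.018))
print('batt top',f([(214,110),(341,110),(230,355),(333,354)],.052))
E
```

```text
rail inner top [[-123.9, -19.9], [-124.1, 5.2]]
console inner top [[-76.3, -0.2], [-60.5, -35.9]]
batt top [[-120.1, -32.8], [-80.3, -32.6], [-119.3, -127.3], [-77.8, -126.7]]
```

Request:
drive_tool(
  gripper=[1,1,1,1,1,1,1,1],
  travel=[
    [0,0.06,0],
    [0,0.12,0],
    [0,0.18,0],
    [0,0.24,0],
    [0,0.3,0],
    [0,0.36,0],
    [0,0.42,0],
    [0,0.48,0],
  ],
  twist=[0,0,0,0,0,0,0,0],
)

```text
time: 9.1
eef_pos: [0.477, -0.0985, 0.0342]
orientation: [0.023, 0.706, -0.025, 0.707]
wrist_force: [0.0, -6.5, 6.2]
finger_gap: 0.0425
```

```bash
python3 - <<'E'
from h import *
goal(.4707,-.1863,.0342,-.0701)
im=manip.camera('wrist');cv2.imwrite('pics/w5.png',im[:,:,::-1])
im=manip.camera('scene');crop(im,170,140,440,280,2.9,'pics/s5.png')
E
```

```text
t 9.1 tcp [ 0.477  -0.0985  0.0342] zyaw -0.0679 down [ 0.002 -0.002 -1.   ] gap 0.0425 F [ 0.  -6.5  6.2] M [-0.91  0.2   0.05]
  travel [ 0.001 -0.88  -0.003]
  twist 0.0014 j6 -0.379
```

View pics/w5.png

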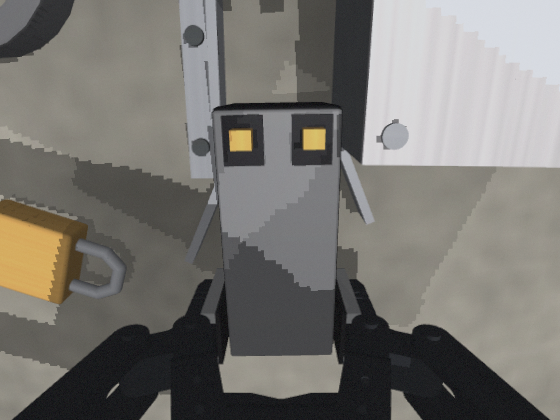

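View pics/s5.png

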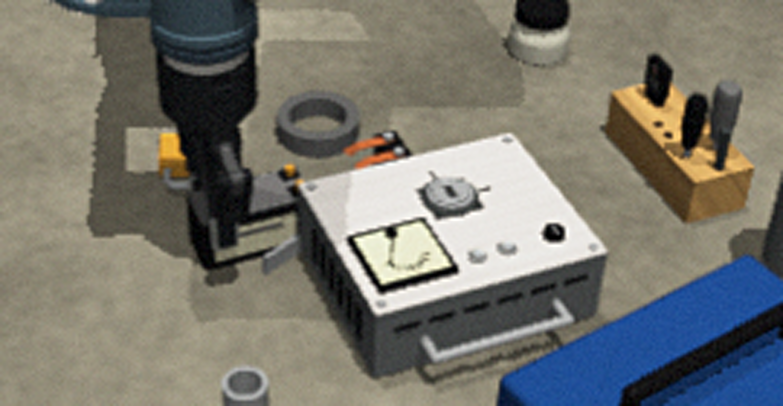

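Request:
drive_tool(
  gripper=[1,1,1,1,1,1,1,1],
  travel=[
    [0,0.06,0],
    [0,0.12,0],
    [0,0.18,0],
    [0,0.24,0],
    [0,0.3,0],
    [0,0.36,0],
    [0,0.4,0],
    [0,0.4,0],
  ],
  twist=[0,0,0,0,0,0,0,0],
)

```text
time: 10.2
eef_pos: [0.4797, -0.0582, 0.0342]
orientation: [0.024, 0.706, -0.024, 0.707]
wrist_force: [0.3, -3.9, 8.2]
finger_gap: 0.0425
```

```bash
python3 - <<'E'
from h import *
goal(.477,-.12,.0342,-.0701)
im=manip.camera('wrist');cv2.imwrite('pics/w6.png',im[:,:,::-1])
E
```

```text
t 10.2 tcp [ 0.4797 -0.0582  0.0342] zyaw -0.0677 down [ 0.002 -0.001 -1.   ] gap 0.0425 F [ 0.3 -3.9  8.2] M [-0.56  0.03  0.01]
  travel [ 0.    -0.619  0.015]
  twist 0.0015 j6 -0.298
```

View pics/w6.png

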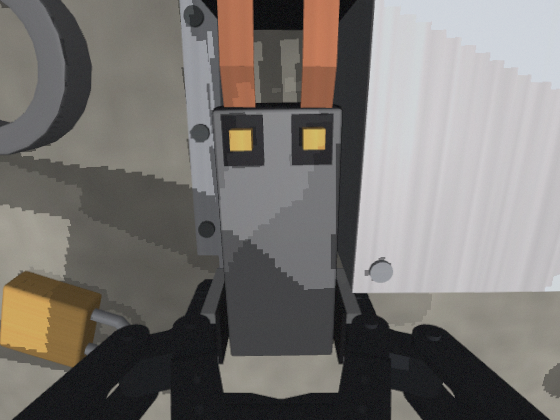

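Request:
drive_tool(
  gripper=[-0.3,-0.3,-0.3,-0.3,-0.3,-0.3,-0.3,-0.3],
  travel=[
    [0,0,0],
    [0,0,0],
    [0,0,0],
    [0,-0.1,0],
    [0,-0.2,0],
    [0,-0.3,0],
    [0,-0.4,0],
    [0,-0.5,0],
  ],
  twist=[0,0,0,0,0,0,0,0],
)

```text
time: 11.25
eef_pos: [0.4754, -0.1088, 0.0333]
orientation: [0.025, 0.707, -0.025, 0.707]
wrist_force: [-0.3, -0.0, -0.3]
finger_gap: 0.0551
```

```bash
python3 - <<'E'
from h import *
goal(.477,-.12,.025,-.0701)
im=manip.camera('wrist');cv2.imwrite('pics/w7.png',im[:,:,::-1])
E
```

```text
t 11.25 tcp [ 0.4754 -0.1088  0.0333] zyaw -0.0699 down [ 0. -0. -1.] gap 0.0551 F [-0.3 -0.  -0.3] M [ 0.05  0.03 -0.03]
  travel [ 0.083 -0.111  0.024]
  twist 0.0002 j6 -0.399
```

View pics/w7.png

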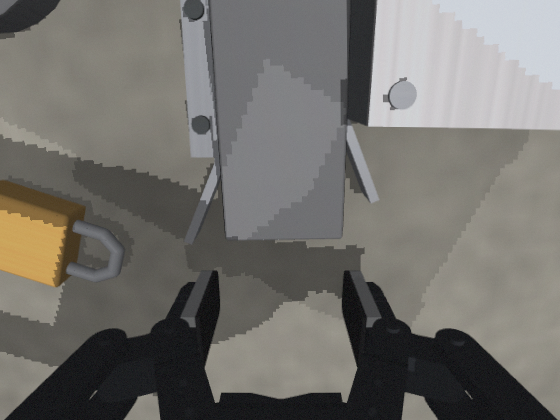

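Request:
drive_tool(
  gripper=[1,1,1,1,1,1,1,1],
  travel=[
    [0,0,0],
    [0,0,0],
    [0.04,0,0],
    [0.08,0,0],
    [0.08,0,0],
    [0.08,0.06,0],
    [0.08,0.12,0],
    [0.08,0.16,0],
  ],
  twist=[0,0,0,0,0,0,0,0],
)

```text
time: 12.3
eef_pos: [0.4766, -0.0914, 0.0254]
orientation: [0.024, 0.707, -0.024, 0.707]
wrist_force: [0.2, -0.3, 0.9]
finger_gap: -0.0
```

Request:
drive_tool(
  gripper=[1,1,1,1,1,1,1,1],
  travel=[
    [0,0.04,0],
    [0,0.08,0],
    [0,0.12,0],
    [0,0.16,0],
    [0,0.2,0],
    [0,0.24,0],
    [0,0.28,0],
    [0,0.3,0],
  ],
  twist=[0,0,0,0,0,0,0,0],
)

```text
time: 13.3
eef_pos: [0.4787, -0.0618, 0.0254]
orientation: [0.024, 0.707, -0.025, 0.707]
wrist_force: [0.4, -2.6, 0.5]
finger_gap: -0.0
```

```bash
python3 - <<'E'
from h import *
goal(.477,-.12,.025,-.0701)
im=manip.camera('wrist');cv2.imwrite('pics/w8.png',im[:,:,::-1])
E
```

```text
t 13.3 tcp [ 0.4787 -0.0618  0.0254] zyaw -0.0693 down [ 0. -0. -1.] gap -0.0 F [ 0.4 -2.6  0.5] M [-0.46 -0.   -0.01]
  travel [ 0.004 -0.581  0.023]
  twist 0.0005 j6 -0.306
```

View pics/w8.png

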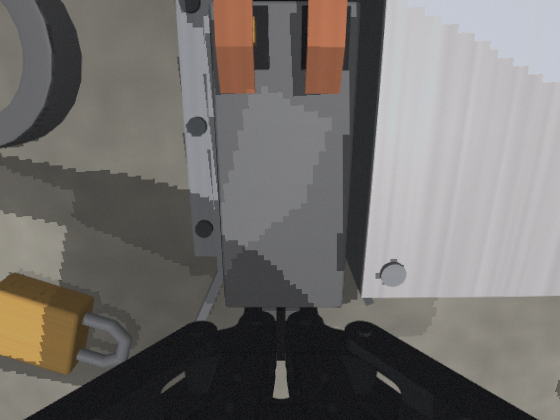

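Request:
drive_tool(
  gripper=[1,1,1,1,1,1,1,1],
  travel=[
    [0,0.01,0],
    [0,0.02,0],
    [0,0.03,0],
    [0,0.035,0],
    [0,0.04,0],
    [0,0.045,0],
    [0,0.05,0],
    [0,0.05,0],
  ],
  twist=[0,0,0,0,0,0,0,0],
)

```text
time: 14.35
eef_pos: [0.479, -0.0571, 0.0254]
orientation: [0.025, 0.707, -0.025, 0.707]
wrist_force: [0.1, -3.2, 1.9]
finger_gap: -0.0
```

```bash
python3 - <<'E'
from h import *
goal(.477,-.12,.025,-.0701)
E
```

```text
t 14.35 tcp [ 0.479  -0.0571  0.0254] zyaw -0.0695 down [ 0. -0. -1.] gap -0.0 F [ 0.1 -3.2  1.9] M [-0.53  0.02 -0.03]
  travel [ 0.004 -0.629  0.023]
  twist 0.0004 j6 -0.296
```

Request:
drive_tool(
  gripper=[1,1,1,1,1,1,1,1],
  travel=[
    [0,0.01,0],
    [0,0.02,0],
    [0,0.03,0],
    [0,0.035,0],
    [0,0.04,0],
    [0,0.045,0],
    [0,0.05,0],
    [0,0.05,0],
  ],
  twist=[0,0,0,0,0,0,0,0],
)

```text
time: 15.35
eef_pos: [0.4791, -0.0569, 0.0256]
orientation: [0.021, 0.707, -0.027, 0.707]
wrist_force: [-7.1, -28.5, -0.0]
finger_gap: 0.0003
```

```bash
python3 - <<'E'
from h import *
goal(.477,-.12,.025,-.0701)
im=manip.camera('wrist');cv2.imwrite('pics/w9.png',im[:,:,::-1])
E
```

```text
t 15.35 tcp [ 0.4791 -0.0569  0.0256] zyaw -0.0682 down [-0.001 -0.008 -1.   ] gap 0.0003 F [ -7.1 -28.5  -0. ] M [-4.3   1.03  0.04]
  travel [ 0.01  -0.631  0.022]
  twist 0.0012 j6 -0.286
```

View pics/w9.png

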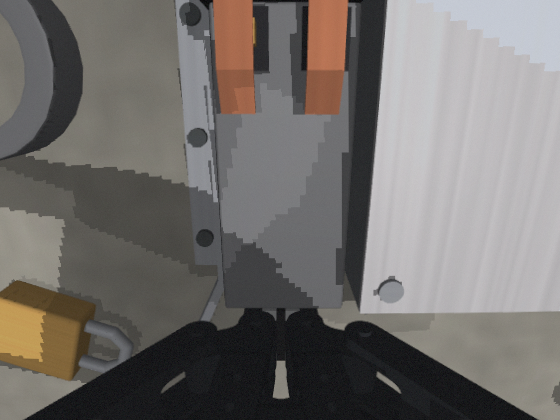

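Request:
drive_tool(
  gripper=[1,1,1,1,1,1,1,1],
  travel=[
    [0,-0.2,0],
    [0,-0.3,0],
    [-0.3,-0.3,0],
    [-0.7,-0.3,0],
    [-1,-0.1,0],
    [-1,0.3,0],
    [-1,0.7,0],
    [-1,1,0],
  ],
  twist=[0,0,0,0,0,-0.1,-0.2,-0.3],
)

```text
time: 16.4
eef_pos: [0.4856, 0.0499, 0.1251]
orientation: [-0.143, 0.693, 0.144, 0.692]
wrist_force: [-0.8, -0.2, -0.6]
finger_gap: 0.0002
```

```bash
python3 - <<'E'
from h import *
goal(.45,.30,.23,1.484)
im=manip.camera('top');crop(im,205,130,375,255,4.6,'pics/t10.png')
im=manip.camera('scene');crop(im,170,140,440,280,2.9,'pics/s10.png')
E
```

```text
t 16.4 tcp [0.4856 0.0499 0.1251] zyaw 0.4077 down [-0.001  0.001 -1.   ] gap 0.0002 F [-0.8 -0.2 -0.6] M [-0.02  0.02  0.03]
  travel [-1.046  2.438  0.664]
  twist -0.6852 j6 -0.55
```

View pics/s10.png

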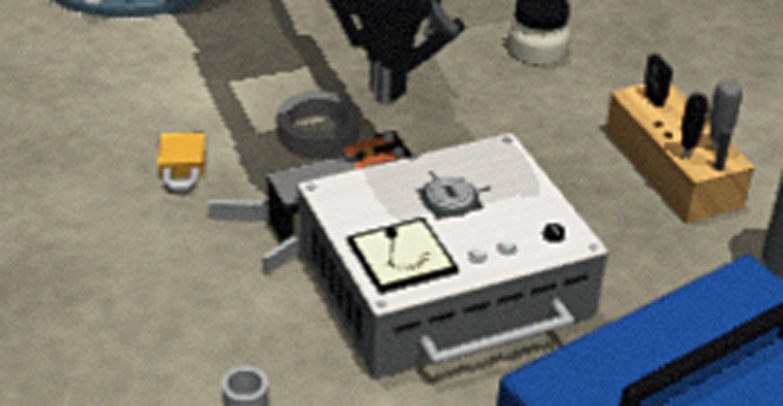

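Request:
drive_tool(
  gripper=[0,0,0,0,0,0,0,0],
  travel=[
    [-0.2,0.1,0],
    [-0.5,0.2,0.1],
    [-0.8,0.35,0.15],
    [-1,0.5,0.2],
    [-1,0.65,0.25],
    [-1,0.8,0.3],
    [-1,1,0.35],
    [-1,1,0.35],
  ],
  twist=[-0.09,-0.18,-0.27,-0.36,-0.45,-0.54,-0.62,-0.685],
)

```text
time: 17.5
eef_pos: [0.4788, 0.1541, 0.2249]
orientation: [-0.476, 0.522, 0.477, 0.522]
wrist_force: [0.1, -0.7, 0.8]
finger_gap: 0.0427
```

```bash
python3 - <<'E'
from h import *
goal(.43,.312,.23,1.484)
E
```

```text
t 17.5 tcp [0.4788 0.1541 0.2249] zyaw 1.4803 down [-0.001  0.001 -1.   ] gap 0.0427 F [ 0.1 -0.7  0.8] M [-0.01  0.01 -0.05]
  travel [-0.05   0.629  1.528]
  twist -0.0024 j6 -1.406
```

Request:
drive_tool(
  gripper=[0,0,0,0,0,0,0,0],
  travel=[
    [0,0,0.2],
    [0,0,0.4],
    [0,0,0.6],
    [0,0,0.8],
    [0,0,1],
    [0,0,1],
    [0,0,1],
    [0,0,1],
  ],
  twist=[0,0,0,0,0,0,0,0],
)

```text
time: 18.5
eef_pos: [0.4887, 0.2525, 0.2253]
orientation: [-0.476, 0.523, 0.476, 0.523]
wrist_force: [-0.4, 0.3, 0.2]
finger_gap: 0.0425
```

Request:
drive_tool(
  gripper=[0,0,0,0,0,0,0,0],
  travel=[
    [0,0,0.1],
    [0,0,0.2],
    [0,0,0.3],
    [0,0,0.4],
    [0,0,0.5],
    [0,-0.1,0.55],
    [0,-0.2,0.55],
    [0,-0.2,0.55],
  ],
  twist=[0,0,0,0,0,0,0,0],
)

```text
time: 19.5
eef_pos: [0.5147, 0.3054, 0.2251]
orientation: [-0.476, 0.523, 0.476, 0.523]
wrist_force: [-1.2, -0.0, 0.4]
finger_gap: 0.0426
```

```bash
python3 - <<'E'
from h import *
goal(.503,.312,.066,1.484)
c=manip.calibration('wrist');import pickle;pickle.dump(c,open('w11.pkl','wb'))
im=manip.camera('wrist');cv2.imwrite('pics/w11.png',im[:,:,::-1])
E
```

```text
t 19.5 tcp [0.5147 0.3054 0.2251] zyaw 1.4768 down [ 0. -0. -1.] gap 0.0426 F [-1.2 -0.   0.4] M [-0.03 -0.01 -0.03]
  travel [1.591 0.123 0.055]
  twist -0.0046 j6 -1.139
```

View pics/w11.png

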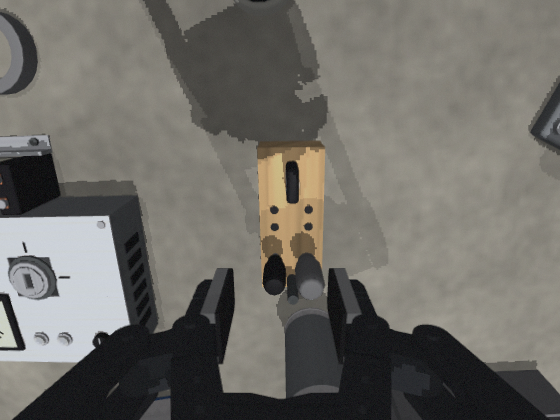

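```bash
python3 - <<'E'
from h import *
im=cv2.imread('pics/w11.png')[:,:,::-1];crop(im,240,130,350,240,5.4,'pics/w11b.png')
im=cv2.imread('pics/w11.png')[:,:,::-1];crop(im,0,120,140,370,2.4,'pics/w11c.png')
E
```

```text
(no output)
```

View pics/w11b.png

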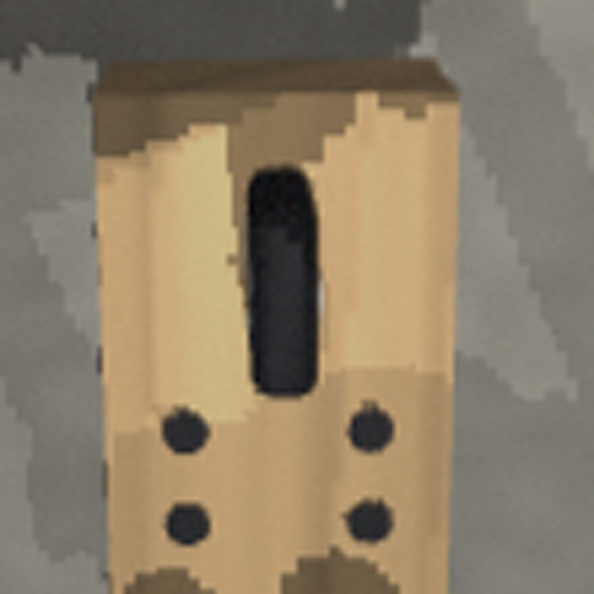

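View pics/w11c.png

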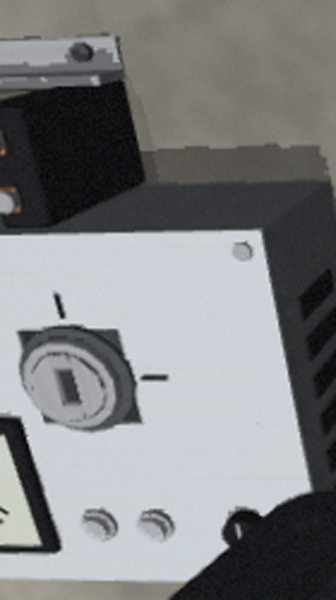

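```bash
python3 - <<'E'
from h import *
import pickle
c=pickle.load(open('w11.pkl','rb'))
W=lambda a:np.array(a)/5.4+[240,130]-.4
print('block near corners',back(W([(96,95),(458,100)]),.045,c))
print('block sides',back(W([(108,570),(451,570)]),.045,c))
print('key top',back(W([(284,395),(284,300),(282,240),(250,300),(320,300)]),.087,c))
print('holes',back(W([(185,432),(371,431),(187,523),(370,522)]),.045,c))
pk=[.5478,.3081,-.0865];print('near corners est',tw(pk,[(-.07,.03,.045),(-.07,-.03,.045)]))
V=lambda a:np.array(a)/2.4+[0,120]-.3
L=back(V([(67,386)]),.078,c);print('lock',L)
print('deck corner',back(V([(263,231)]),.07,c), tw([.5795,-.0426,-.0701],[(-.075,.19,.07),(-.015,.105,.078)]))
E
```

```text
block near corners [[0.474  0.2884 0.045 ]
 [0.4803 0.3473 0.045 ]]
block sides [[0.5576 0.281  0.045 ]
 [0.5632 0.3416 0.045 ]]
key top [[0.5151 0.3145 0.087 ]
 [0.5006 0.3157 0.087 ]
 [0.4917 0.3162 0.087 ]
 [0.5001 0.3108 0.087 ]
 [0.5011 0.321  0.087 ]]
holes [[0.5332 0.2971 0.045 ]
 [0.536  0.3292 0.045 ]
 [0.55   0.2958 0.045 ]
 [0.5528 0.3279 0.045 ]]
near corners est [[0.4807 0.344  0.045 ]
 [0.4755 0.2843 0.045 ]]
lock [[0.5701 0.0643 0.078 ]]
deck corner [[0.5174 0.1541 0.07  ]] [[0.518  0.1522 0.07  ]
 [0.5719 0.0632 0.078 ]]
```

Request:
drive_tool(
  gripper=[0,0,0,0,0,0,0,0],
  travel=[
    [0.1,0.05,0.05],
    [0.25,0.1,0.08],
    [0.4,0.14,0.08],
    [0.55,0.14,0.08],
    [0.7,0.14,0.08],
    [0.85,0.14,0.08],
    [0.95,0.14,0.08],
    [0.95,0.14,0.08],
  ],
  twist=[0,0,0,0,0,0,0,0],
)

```text
time: 20.55
eef_pos: [0.5, 0.3149, 0.1292]
orientation: [-0.476, 0.523, 0.476, 0.522]
wrist_force: [-1.0, -0.5, 1.0]
finger_gap: 0.0428
```

```bash
python3 - <<'E'
from h import *
goal(.501,.314,.066,1.485)
c=manip.calibration('wrist');import pickle;pickle.dump(c,open('w12.pkl','wb'))
im=manip.camera('wrist');cv2.imwrite('pics/w12.png',im[:,:,::-1])
E
```

```text
t 20.55 tcp [0.5    0.3149 0.1292] zyaw 1.4776 down [-0.002 -0.001 -1.   ] gap 0.0428 F [-1.  -0.5  1. ] M [-0.01  0.05 -0.03]
  travel [ 0.632 -0.012 -0.007]
  twist -0.0047 j6 -1.116
```

View pics/w12.png

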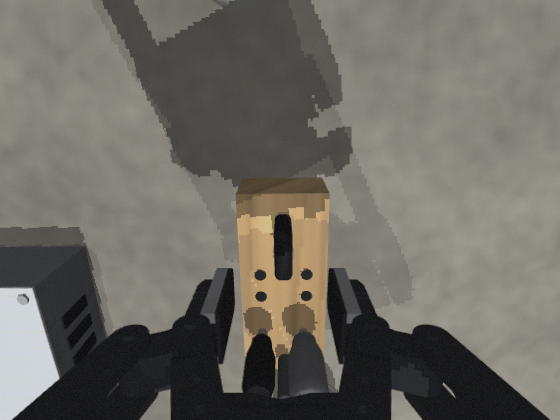

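```bash
python3 - <<'E'
from h import *
import pickle
c=pickle.load(open('w12.pkl','rb'))
im=cv2.imread('pics/w12.png')[:,:,::-1];crop(im,225,170,340,310,4.2,'pics/w12b.png')
print(back([(283,279),(283,250),(275,270),(292,270)],.087,c))
print('block near',back([(237,193),(329,193)],.045,c))
E
```

```text
[[0.5147 0.3147 0.087 ]
 [0.497  0.3163 0.087 ]
 [0.5087 0.3108 0.087 ]
 [0.5096 0.3202 0.087 ]]
block near [[0.4739 0.2891 0.045 ]
 [0.4793 0.3476 0.045 ]]
```

View pics/w12b.png

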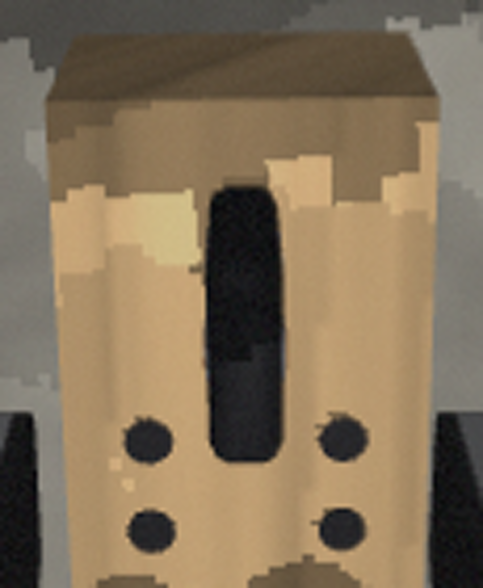

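Request:
drive_tool(
  gripper=[0,0,0,0,0,1,1,1],
  travel=[
    [0.15,0,0.01],
    [0.3,0,0.01],
    [0.45,0,0.01],
    [0.58,0,0.01],
    [0.63,0,0.01],
    [0.63,0,0.01],
    [0.63,0,0.01],
    [0.63,0,0.01],
  ],
  twist=[-0.005,-0.005,-0.005,-0.005,-0.005,-0.005,-0.005,-0.005],
  force=80,
)

```text
time: 21.6
eef_pos: [0.501, 0.3164, 0.068]
orientation: [-0.478, 0.52, 0.478, 0.521]
wrist_force: [0.2, -0.2, -0.8]
finger_gap: 0.0088
```

```bash
python3 - <<'E'
from h import *
goal(.501,.314,.066,1.485)
im=manip.camera('wrist');cv2.imwrite('pics/w13.png',im[:,:,::-1])
E
```

```text
t 21.6 tcp [0.501  0.3164 0.068 ] zyaw 1.4856 down [ 0.001  0.    -1.   ] gap 0.0088 F [ 0.2 -0.2 -0.8] M [ 0.02 -0.    0.03]
  travel [ 0.02  -0.002 -0.024]
  twist 0.0004 j6 -1.123
```

View pics/w13.png

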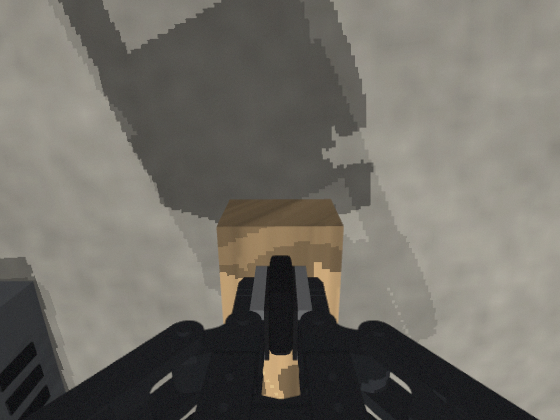

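Request:
drive_tool(
  gripper=[1,1,1,1,1,1,1,1],
  travel=[
    [0,0,0],
    [0,0,0],
    [-0.1,0,0],
    [-0.2,0,0],
    [-0.35,0,0],
    [-0.55,0,0],
    [-0.8,0,0],
    [-1,0,0],
  ],
  twist=[0,0,0,0,0,0,0,0],
)

```text
time: 22.65
eef_pos: [0.501, 0.3164, 0.1699]
orientation: [-0.478, 0.52, 0.478, 0.521]
wrist_force: [0.6, 0.3, -0.3]
finger_gap: 0.0087
```

```bash
python3 - <<'E'
from h import *
goal(.571,.12,.168,1.5)
im=manip.camera('wrist');cv2.imwrite('pics/w14.png',im[:,:,::-1])
im=manip.camera('scene');crop(im,300,100,460,240,4,'pics/s14.png')
E
```

```text
t 22.65 tcp [0.501  0.3164 0.1699] zyaw 1.4856 down [ 0.002  0.001 -1.   ] gap 0.0087 F [ 0.6  0.3 -0.3] M [ 0.05 -0.02 -0.02]
  travel [ 0.018 -0.864 -1.897]
  twist -0.0092 j6 -1.123
```

View pics/w14.png

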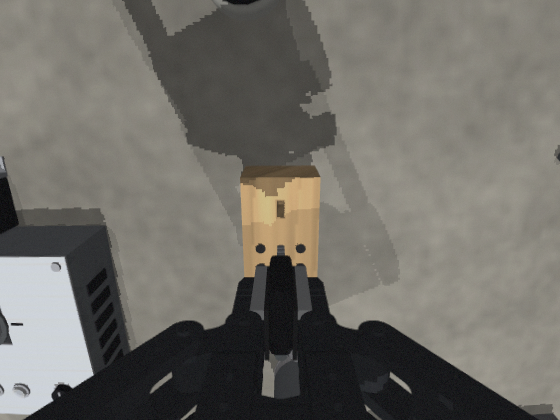

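View pics/s14.png

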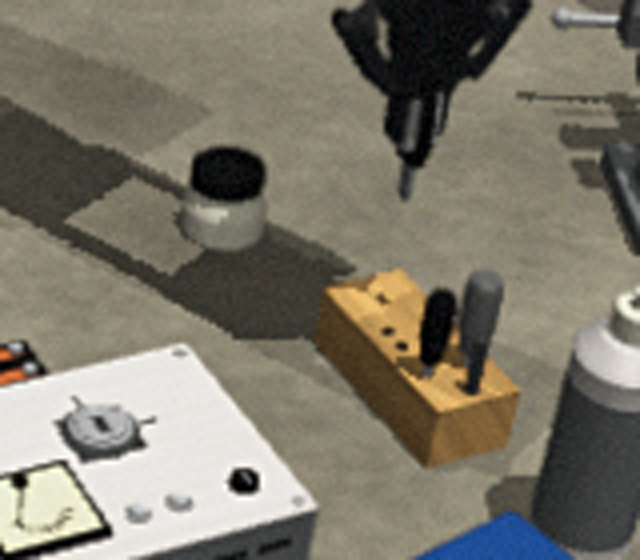

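Request:
drive_tool(
  gripper=[1,1,1,1,1,1,1,1],
  travel=[
    [-0.1,0,-0.1],
    [-0.2,-0.1,-0.25],
    [-0.33,-0.2,-0.4],
    [-0.33,-0.3,-0.55],
    [-0.33,-0.4,-0.7],
    [-0.33,-0.5,-0.85],
    [-0.33,-0.55,-1],
    [-0.33,-0.55,-1],
  ],
  twist=[0,0,0,0,-0.009,-0.009,-0.009,-0.009],
)

```text
time: 23.75
eef_pos: [0.5471, 0.2105, 0.2]
orientation: [-0.481, 0.518, 0.481, 0.518]
wrist_force: [-0.4, 0.5, 0.1]
finger_gap: 0.0091
```

Request:
drive_tool(
  gripper=[1,1,1,1,1,1,1,1],
  travel=[
    [0,-0.05,-0.1],
    [0,-0.1,-0.25],
    [0,-0.15,-0.4],
    [0,-0.2,-0.6],
    [0,-0.25,-0.8],
    [0,-0.3,-1],
    [0,-0.3,-1],
    [0,-0.3,-1],
  ],
  twist=[0,0,0,0,0,0,0,0],
)

```text
time: 24.75
eef_pos: [0.5697, 0.1099, 0.2003]
orientation: [-0.482, 0.518, 0.482, 0.518]
wrist_force: [0.2, -0.2, -0.7]
finger_gap: 0.0089
```

```bash
python3 - <<'E'
from h import *
goal(.5712,.0635,.2029,1.5007)
im=cv2.imread('pics/w14.png')[:,:,::-1];crop(im,230,150,330,260,5,'pics/w14b.png')
E
```

```text
t 24.75 tcp [0.5697 0.1099 0.2003] zyaw 1.4992 down [-0.  0. -1.] gap 0.0089 F [ 0.2 -0.2 -0.7] M [ 0.06 -0.01  0.01]
  travel [-0.026 -0.048 -0.462]
  twist -0.001 j6 -1.513
```

View pics/w14b.png

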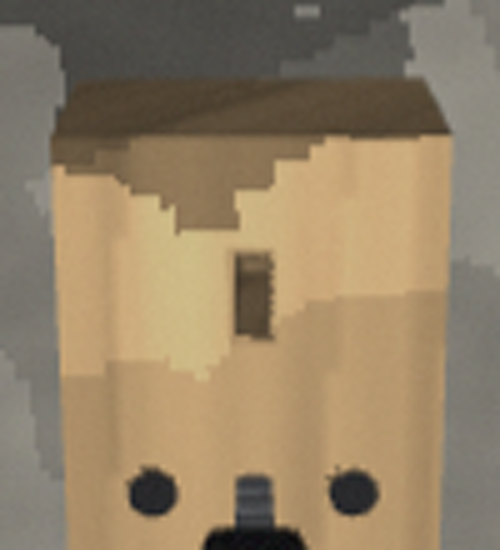

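Request:
drive_tool(
  gripper=[1,1,1,1,1,1,1,1],
  travel=[
    [0,0,-0.1],
    [-0.01,-0.03,-0.2],
    [-0.03,-0.05,-0.3],
    [-0.03,-0.05,-0.4],
    [-0.03,-0.05,-0.46],
    [-0.03,-0.05,-0.46],
    [-0.03,-0.05,-0.46],
    [-0.03,-0.05,-0.46],
  ],
  twist=[0,0,0,0,0,0,0,0],
)

```text
time: 25.75
eef_pos: [0.5714, 0.064, 0.2033]
orientation: [-0.482, 0.517, 0.482, 0.517]
wrist_force: [-0.1, 0.9, 0.2]
finger_gap: 0.0086
```

```bash
python3 - <<'E'
from h import *
goal(.5712,.0635,.2029,1.5007)
c=manip.calibration('wrist');import pickle;pickle.dump(c,open('w15.pkl','wb'))
im=manip.camera('wrist');cv2.imwrite('pics/w15.png',im[:,:,::-1]);crop(im,230,150,330,260,5,'pics/w15b.png')
E
```

```text
t 25.75 tcp [0.5714 0.064  0.2033] zyaw 1.5001 down [-0.  0. -1.] gap 0.0086 F [-0.1  0.9  0.2] M [-0.04  0.02 -0.  ]
  travel [ 0.004  0.001 -0.005]
  twist -0.0004 j6 -1.595
```

View pics/w15.png

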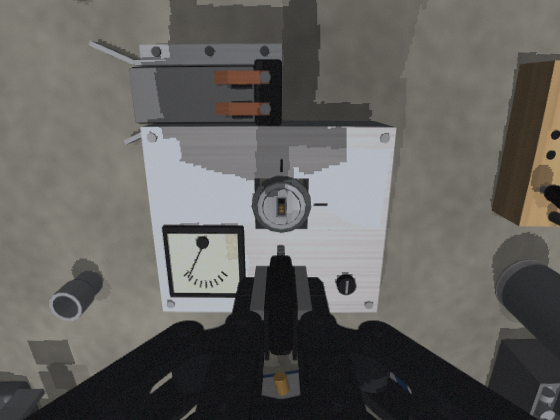

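View pics/w15b.png

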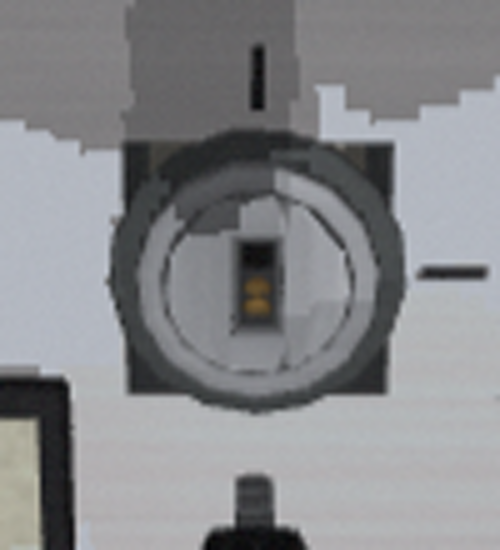

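Request:
drive_tool(
  gripper=[1,1,1,1,1,1,1,1],
  travel=[
    [0.1,0.015,0.005],
    [0.2,0.015,0.005],
    [0.3,0.015,0.005],
    [0.4,0.015,0.005],
    [0.5,0.015,0.005],
    [0.6,0.015,0.005],
    [0.66,0.015,0.005],
    [0.66,0.015,0.005],
  ],
  twist=[0,0,0,0,0,0,0,0],
)

```text
time: 26.8
eef_pos: [0.5696, 0.0644, 0.1367]
orientation: [-0.482, 0.518, 0.482, 0.517]
wrist_force: [-0.2, 0.2, 0.1]
finger_gap: 0.0089
```

```bash
python3 - <<'E'
from h import *
goal(.5699,.0645,.101,1.5007)
im=manip.camera('wrist');crop(im,200,150,360,290,4,'pics/w16.png')
im=manip.camera('scene');crop(im,280,150,380,250,6,'pics/s16.png')
E
```

```text
t 26.8 tcp [0.5696 0.0644 0.1367] zyaw 1.4997 down [-0.001  0.    -1.   ] gap 0.0089 F [-0.2  0.2  0.1] M [ 0.01  0.02 -0.07]
  travel [ 0.357 -0.003  0.002]
  twist -0.0006 j6 -1.594
```

View pics/w16.png

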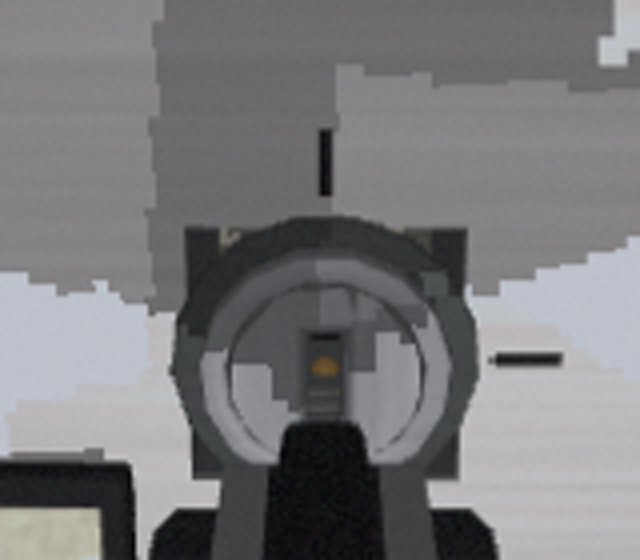

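View pics/s16.png

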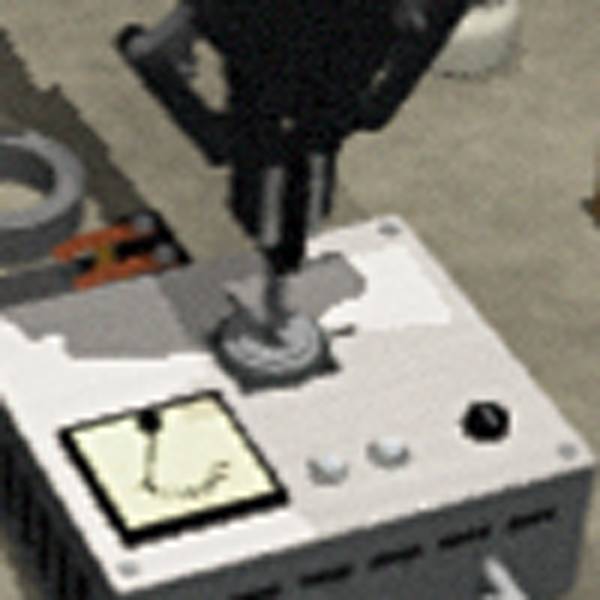

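Request:
drive_tool(
  gripper=[1,1,1,1,1,1,1,1],
  travel=[
    [0.02,0,0],
    [0.04,0,0],
    [0.06,0,0],
    [0.08,0,0],
    [0.1,0,0],
    [0.12,0,0],
    [0.13,0,0],
    [0.13,0,0],
  ],
  twist=[0,0,0,0,0,0,0,0],
)

```text
time: 27.9
eef_pos: [0.5699, 0.0643, 0.1242]
orientation: [-0.482, 0.517, 0.482, 0.517]
wrist_force: [1.1, -0.1, 0.3]
finger_gap: 0.0087
```

```bash
python3 - <<'E'
from h import *
goal(.5699,.0645,.101,1.5007)
E
```

```text
t 27.9 tcp [0.5699 0.0643 0.1242] zyaw 1.4997 down [-0.  0. -1.] gap 0.0087 F [ 1.1 -0.1  0.3] M [ 0.04 -0.01  0.04]
  travel [0.232 0.    0.002]
  twist -0.0006 j6 -1.594
```

Request:
drive_tool(
  gripper=[1,1,1,1,1,1,1,1],
  travel=[
    [0.015,0,0],
    [0.03,0,0],
    [0.045,0,0],
    [0.06,0,0],
    [0.075,0,0],
    [0.09,0,0],
    [0.1,0,0],
    [0.1,0,0],
  ],
  twist=[0,0,0,0,0,0,0,0],
)

```text
time: 28.9
eef_pos: [0.5694, 0.0644, 0.1139]
orientation: [-0.482, 0.518, 0.482, 0.517]
wrist_force: [-1.7, 0.2, -0.7]
finger_gap: 0.0089
```

```bash
python3 - <<'E'
from h import *
goal(.5699,.0645,.101,1.5007)
E
```

```text
t 28.9 tcp [0.5694 0.0644 0.1139] zyaw 1.4998 down [-0.001  0.    -1.   ] gap 0.0089 F [-1.7  0.2 -0.7] M [ 0.05  0.33 -0.01]
  travel [ 0.129 -0.005  0.001]
  twist -0.0006 j6 -1.594
```

Request:
drive_tool(
  gripper=[1,1,1,1,1,1,1,1],
  travel=[
    [0.015,0,0],
    [0.03,0,0],
    [0.045,0,0],
    [0.06,0,0],
    [0.075,0,0],
    [0.09,0,0],
    [0.105,0,0],
    [0.11,0,0],
  ],
  twist=[0,0,0,0,0,0,0,0],
)

```text
time: 29.9
eef_pos: [0.5702, 0.0643, 0.1047]
orientation: [-0.482, 0.517, 0.482, 0.517]
wrist_force: [-8.2, 0.4, 14.5]
finger_gap: 0.0093
```

```bash
python3 - <<'E'
from h import *
goal(.5699,.0645,.101,1.5007)
E
```

```text
t 29.9 tcp [0.5702 0.0643 0.1047] zyaw 1.4999 down [ 0. -0. -1.] gap 0.0093 F [-8.2  0.4 14.5] M [ 0.07  1.46 -0.01]
  travel [0.037 0.003 0.002]
  twist -0.0005 j6 -1.594
```

Request:
drive_tool(
  gripper=[1,1,1,1,1,1,1,1],
  travel=[
    [0.01,0.005,0],
    [0.02,0.007,0],
    [0.03,0.007,0.003],
    [0.03,0.007,-0.003],
    [0.04,0.007,0.003],
    [0.04,0.007,-0.003],
    [0.045,0.007,0],
    [0.045,0.007,0],
  ],
  twist=[0.01,-0.01,0.02,-0.02,0.02,-0.02,0,0],
)

```text
time: 30.9
eef_pos: [0.5699, 0.0643, 0.1007]
orientation: [-0.482, 0.517, 0.482, 0.518]
wrist_force: [-7.5, 0.6, 15.3]
finger_gap: 0.0088
```

```bash
python3 - <<'E'
from h import *
goal(.5699,.0645,.101,1.5007)
im=manip.camera('wrist');crop(im,200,150,360,290,4,'pics/w17.png')
im=manip.camera('scene');crop(im,280,150,380,250,6,'pics/s17.png')
E
```

```text
t 30.9 tcp [0.5699 0.0643 0.1007] zyaw 1.4999 down [ 0.001 -0.    -1.   ] gap 0.0088 F [-7.5  0.6 15.3] M [-0.01  1.33  0.04]
  travel [-0.003  0.     0.002]
  twist -0.0005 j6 -1.594
```

View pics/w17.png

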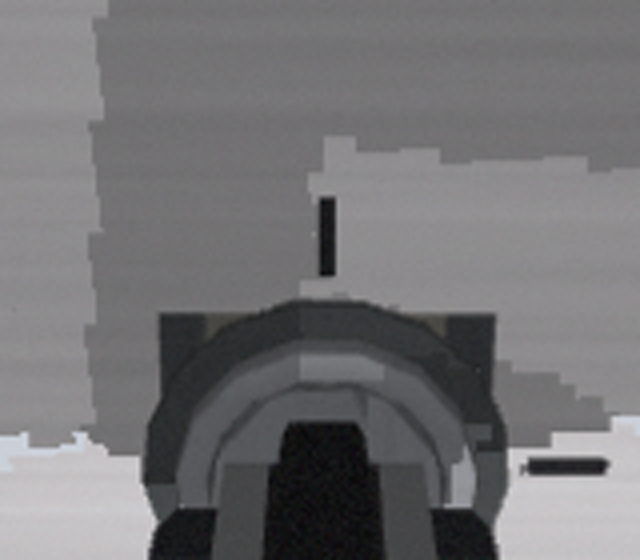

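View pics/s17.png

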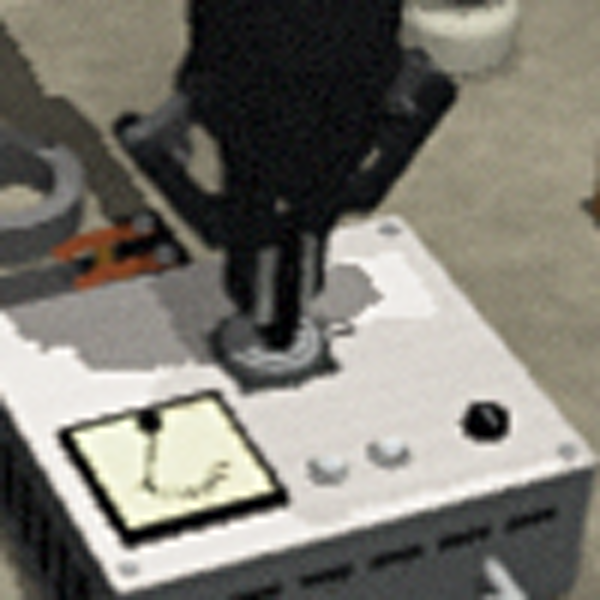

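Request:
drive_tool(
  gripper=[1,1,1,1,1,1,1,1],
  travel=[
    [0.01,0.005,0],
    [0.015,0.005,0.003],
    [0.02,0.005,-0.003],
    [0.025,0.005,0.003],
    [0.03,0.005,-0.003],
    [0.03,0.005,0.003],
    [0.03,0.005,0],
    [0.03,0.005,0],
  ],
  twist=[0.02,-0.02,0.02,-0.02,0.02,-0.02,0,0],
)

```text
time: 32.0
eef_pos: [0.5701, 0.0643, 0.1005]
orientation: [-0.483, 0.517, 0.481, 0.518]
wrist_force: [-15.0, 0.8, 33.2]
finger_gap: 0.0085
```

```bash
python3 - <<'E'
from h import *
goal(.5699,.0645,.101,1.5007)
im=manip.camera('wrist');crop(im,200,150,360,290,4,'pics/w18.png')
E
```

```text
t 32.0 tcp [0.5701 0.0643 0.1005] zyaw 1.5002 down [ 0.003 -0.001 -1.   ] gap 0.0085 F [-15.    0.8  33.2] M [-0.02  2.73  0.01]
  travel [-0.005  0.002  0.002]
  twist -0.0003 j6 -1.594
```

View pics/w18.png

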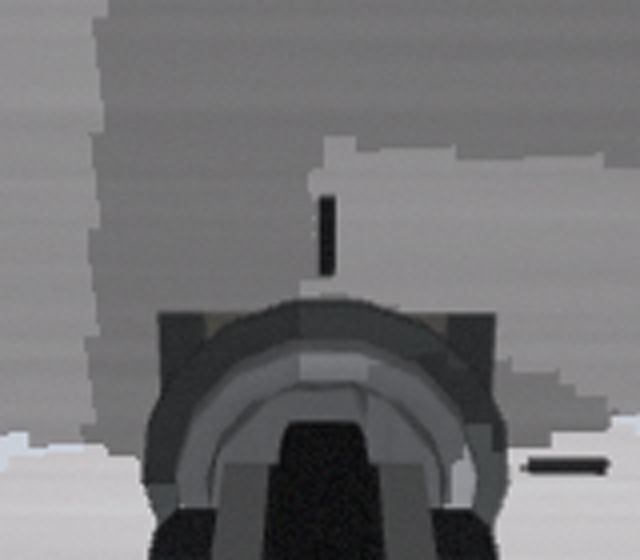

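Request:
drive_tool(
  gripper=[1,1,1,1,1,1,1,1],
  travel=[
    [-0.01,0,0],
    [-0.02,0,0],
    [-0.02,0,0],
    [-0.02,0,0],
    [-0.02,0,0],
    [-0.02,0,0],
    [-0.02,0,0],
    [-0.02,0,0],
  ],
  twist=[0,0.05,0.12,0.2,0.28,0.35,0.4,0.4],
  force=110,
)

```text
time: 33.05
eef_pos: [0.57, 0.065, 0.1007]
orientation: [-0.299, 0.64, 0.298, 0.642]
wrist_force: [-8.2, 2.6, 20.3]
finger_gap: 0.0086
```

```bash
python3 - <<'E'
from h import *
goal(.5699,.0645,.101,1.5007)
im=manip.camera('wrist');crop(im,200,150,360,290,4,'pics/w19.png')
E
```

```text
t 33.05 tcp [0.57   0.065  0.1007] zyaw 0.871 down [ 0.003  0.001 -1.   ] gap 0.0086 F [-8.2  2.6 20.3] M [0.55 1.52 0.07]
  travel [-0.003 -0.002 -0.005]
  twist -0.4009 j6 -0.965
```

View pics/w19.png

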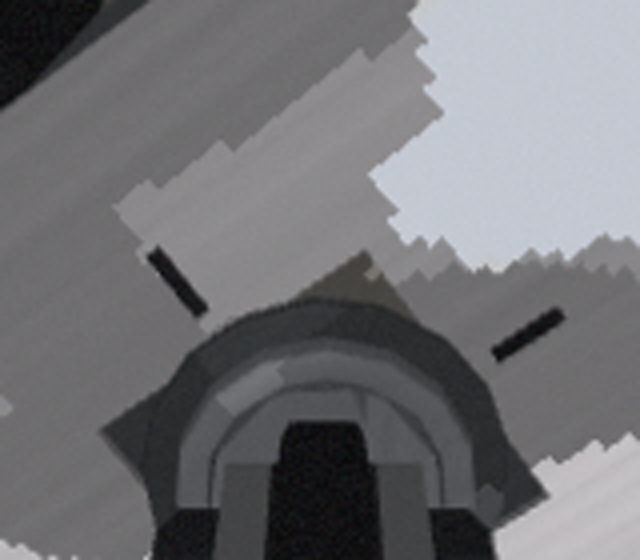

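Request:
drive_tool(
  gripper=[1,1,1,1,1,1,1,1],
  travel=[
    [0,0,0],
    [0,0,0],
    [0,0,0],
    [0,0,0],
    [0,0,0],
    [0,0,0],
    [0,0,0],
    [0,0,0],
  ],
  twist=[0.09,0.18,0.27,0.36,0.45,0.54,0.6,0.6],
)

```text
time: 34.1
eef_pos: [0.5714, 0.0656, 0.1008]
orientation: [0.026, 0.705, -0.025, 0.709]
wrist_force: [-1.6, 5.5, 16.7]
finger_gap: 0.0083
```

```bash
python3 - <<'E'
from h import *
goal(.5699,.0645,.101,1.5007)
im=manip.camera('wrist');crop(im,200,150,360,290,4,'pics/w20.png')
E
```

```text
t 34.1 tcp [0.5714 0.0656 0.1008] zyaw -0.0719 down [ 0.006  0.002 -1.   ] gap 0.0083 F [-1.6  5.5 16.7] M [1.08 0.47 0.09]
  travel [-0.002 -0.012 -0.014]
  twist 0.9989 j6 -0.023
```

View pics/w20.png

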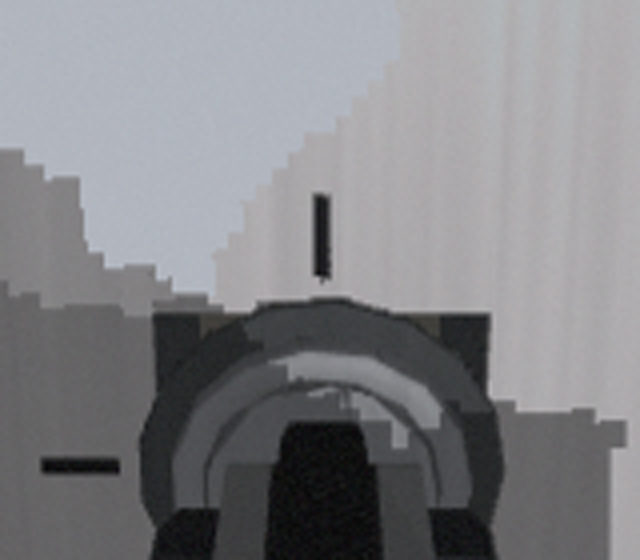

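Request:
drive_tool(
  gripper=[1,1,1,1,1,1,1,1],
  travel=[
    [0,0,0],
    [0,0,0],
    [0,0,0],
    [0,0,0],
    [0,0,0],
    [0,0,0],
    [0,0,0],
    [0,0,0],
  ],
  twist=[0.02,0.04,0.06,0.08,0.1,0.12,0.13,0.13],
)

```text
time: 35.15
eef_pos: [0.5715, 0.0657, 0.1008]
orientation: [0.098, 0.698, -0.096, 0.703]
wrist_force: [-1.8, 5.5, 14.9]
finger_gap: 0.0086
```

```bash
python3 - <<'E'
from h import *
goal(.5699,.0645,.101,-.27)
E
```

```text
t 35.15 tcp [0.5715 0.0657 0.1008] zyaw -0.2747 down [ 0.006  0.002 -1.   ] gap 0.0086 F [-1.8  5.5 14.9] M [1.12 0.4  0.26]
  travel [-0.002 -0.016 -0.012]
  twist -0.003 j6 0.18
```

Request:
drive_tool(
  gripper=[1,1,1,1,1,1,1,1],
  travel=[
    [0,0,0],
    [0,0,0],
    [0,0,0],
    [0,0,0],
    [0,0,0],
    [0,0,0],
    [0,0,0],
    [0,0,0],
  ],
  twist=[0.005,0.01,0.015,0.02,0.02,0.02,0.02,0.02],
)

```text
time: 36.15
eef_pos: [0.5716, 0.0657, 0.1008]
orientation: [0.109, 0.697, -0.107, 0.701]
wrist_force: [-2.3, 6.0, 15.1]
finger_gap: 0.0081
```

```bash
python3 - <<'E'
from h import *
goal(.5699,.0645,.101,-.27)
im=manip.camera('wrist');crop(im,200,150,360,290,4,'pics/w21.png')
im=manip.camera('scene');cv2.imwrite('pics/s21.png',im[:,:,::-1])
im=manip.camera('top');crop(im,205,130,375,255,4.6,'pics/t21.png')
E
```

```text
t 36.15 tcp [0.5716 0.0657 0.1008] zyaw -0.3057 down [ 0.007  0.002 -1.   ] gap 0.0081 F [-2.3  6.  15.1] M [1.15 0.46 0.35]
  travel [-0.002 -0.016 -0.012]
  twist -0.0227 j6 0.211
```

View pics/w21.png

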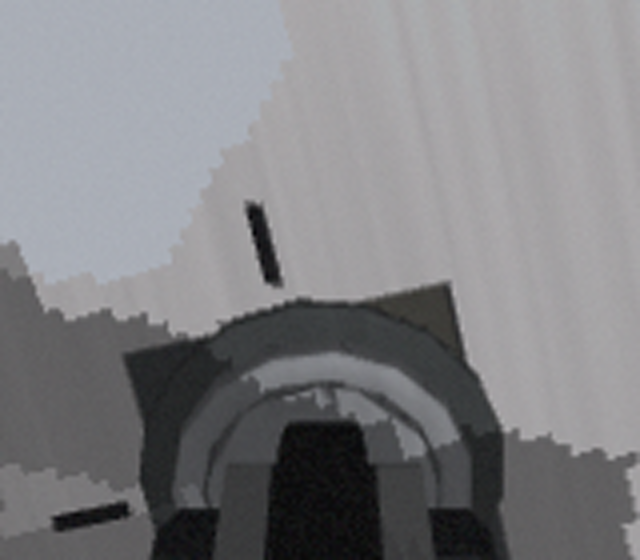

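View pics/s21.png

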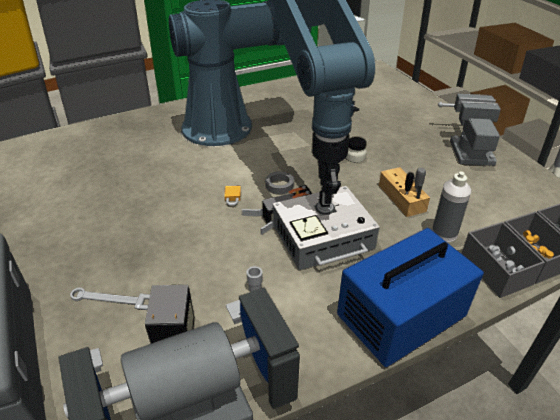

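View pics/t21.png

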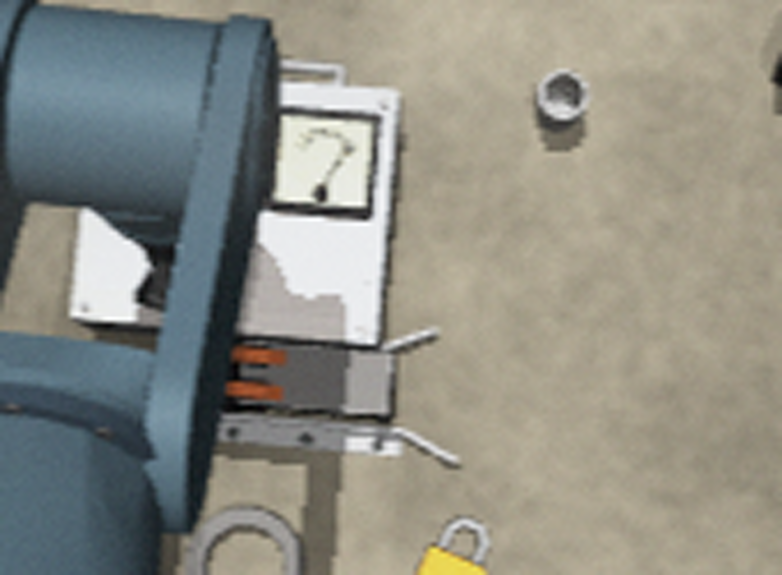

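```bash
python3 - <<'E'
from h import *
c=manip.calibration('top')
p=[.5795,-.0426,-.0701];p2=[.5783,-.044,-.0707]
for q in(p,p2):
  print(((proj(tw(q,[(-.120,-.012,.052),(-.077,-.012,.052),(-.075,0,.07)]),c)-[205,130]+.4)*4.6).round())
E
```

```text
[[390. 419.]
 [396. 351.]
 [377. 343.]]
[[392. 421.]
 [398. 353.]
 [379. 345.]]
```

```bash
python3 - <<'E'
from h import *
goal(.5699,.0645,.101,-.27)
print(manip.close_job())
E
```

```text
t 36.3 tcp [0.5715 0.0657 0.1008] zyaw -0.3057 down [ 0.007  0.002 -1.   ] gap 0.0079 F [-1.9  5.9 15.5] M [1.11 0.4  0.4 ]
  travel [-0.002 -0.016 -0.012]
  twist -0.0227 j6 0.211
the job is handed in; nothing more can be done
None
```

I slid the battery into the lane and against the contact block, then pushed the key fully into the switch. I turned it clockwise to its stop and handed the job in at 36.3 s, still gripping it there. No verdict was reported.

- **Battery:** I slid it gripped for most of the way, then pushed it from behind with the fingers shut. It stopped hard, with about 28 N on the wrist and only 0.2 mm more travel. In the last top picture its rear edge was where the fully home pose should put it. The copper leaves were over the terminals.
- **Key insertion:** It went in with small wiggles and stopped hard at 33 N. The tool was then at 100.5 mm height, against the 101 mm I expected for fully home.
- **Key turn:** It turned 1.81 rad, which covers the 1.57 rad stop plus the 0.2 rad slack. The wrist moment about the vertical axis rose from 0.09 to 0.4 N m, well above the spring's 0.08, so I take the plug to be at its stop. I could not see the plug's angle directly.
- **Loads at hand-in:** About 15 N of downward push and about 6 N sideways remained on the key, and the grip was set to 110 N.
- **Other objects:** I saw nothing else moved in the last pictures.
- **Camera disagreement:** The wrist camera and the fixed cameras disagreed by 2 to 4 mm on some positions. I allowed for that by comparing what one picture showed of both parts.

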